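# Empty the charm canister into the counting tray and snap its cap shut

## Robot

A 6-joint arm with a two-finger parallel gripper is mounted at the origin on the work surface. World frame = base frame: x ahead of the robot, y to its left, z up, the work surface at z = 0. Lengths are in mm, angles in rad, forces in N, time in s.
With the tool pointing down it reaches from about 400 to 925 mm from the base axis. Payload 3.4 kg.
Tool frame: the origin (TCP) lies midway between the tips of the shut fingers; the grasp point (between the pads) lies 19 mm behind it; z points along the fingers, y is the direction in which the jaws open and shut (so a half turn about z gives the same grasp; the last joint's range is limited). The gripper opens to 85 mm and grips with 20 to 120 N. Pads are 22 mm wide; open, the fingers measure 114 mm over their backs; the gripper's body (76 mm by 85 mm) begins 54 mm behind the grasp point. The pads swing forward as they close: fully open they stand 13 mm farther back than shut.
Start: joints at [1.151, 0.307, 1.506, -0, 1.328, -0.073], TCP at [195.46, 540.765, 231.305] pointing down, gripper open.
Joint ranges: [-3.12, 3.12], [-1.05, 2.28], [0.14, 2.33], [-1.42, 4.57], [0.1, 2.73], [-2.68, 2.68]. Speed limits (rad/s): [2.57, 2.57, 3.14, 3.14, 3.14, 3.14].

## Interface

Orientations are given as a unit quaternion [x, y, z, w].
In Python, from rig import read_state, imaging, arm gives the robot as it stands. The module is installed in compiled form; this text tells all that it offers.
- The arm moves only by the shell command python3 -m creep 'ROWS'. ROWS is JSON, a list of rows, each a list of 5 numbers: the closure, from 0 (fully open) to 1 (shut), then the shift along the tool's x, y, z in m, then the turn about the tool's z in degrees. In form: [[fingers, x, y, z, yaw], ...]. A call has exactly 5 rows; each row is the pose to reach, as a shift and turn from the pose commanded when the call began, along the tool's axes at that moment; what a row does not reach only later rows make up. A row lasts 1/12 s, in which the tool goes at most 41.7 mm and 7.16 degrees, less where a joint would pass 70% of its speed; a pose out of reach is approached as far as the arm can. A call with a gripper value outside its range is refused whole. The fingers move at their own pace and stop on an object; the grip force is fixed at half the most. Time passes only in rows, so rows that repeat a pose let the fingers close, or fill a call up. It gives the time, the measured TCP pose, the force and the opening at its end, in the units of the state.
- read_state(): the state, without advancing time (a new reading comes with each control period).
- imaging.camera(name): name is "side" or "top"; returns the picture (400x640x3 uint8, blue, green, red); there is no depth.
- imaging.camera_info(name): a dict with "K" (3x3 intrinsics, pixels), "R" (3x3) and "t" (3): a world point X has camera coordinates R X + t. Camera axes: x right, y down, z forward; pixel columns grow to the right and rows downward; lengths in mm; the calibration is good to about 2 mm. A picture is of the moment at which its call begins. camera_info takes no time and is no camera call.
- arm.close_job(): hands the job in, once; it reports no verdict.
The state is a dict: "time": time; "joints": joint angles; "joint_vel": joint speeds; "joint_torque": joint torques, N m; "tcp_pos": TCP position; "ee_rot": TCP orientation; "wrist_force": force on the tool from outside, world axes, zero at the start; "ft_torque": the same for the moment, N m; "width": finger opening in mm.
Only numpy, scipy, OpenCV 4.12 (cv2) and the standard library are available. Lean on these libraries where they do the work, as an engineer would, in place of code of your own. Each camera call takes 0.05 s, during which the arm holds its last target.

## Task

Tip all five bead charms out of the metal canister into the shallow counting tray, then stand the empty canister upright again on the flat presentation pad. Put its snap cap on the neck and press it straight down until it clicks, and keep pressing past the click until it is fully home; finish like that, still pressing the cap down firmly with the gripper, without letting go. Leave everything else on the counter where it lies.

Things in the scene. Friction and masses are not known exactly. Their poses are not given: they have to be found in the camera images.
- pot: stock canister: a round double-walled aluminium pot, 68 mm high, about 0.25 kg, open at the top, upright on the pad at the start, the five charms inside. Origin at the centre of its underside, z up its axis. Body 58 mm in diameter from 0 to 50 mm up, then a flat shoulder and a neck 45 mm in diameter up to 68 mm, its top 3.5 mm tapered to 40 mm. Straight bore 37 mm wide, inner floor 6 mm up
- pot_rim (a point): centre of the canister's mouth, level with the neck's rim, 68 mm above its origin. Four small sprung catch lugs stand 2.5 mm out of the neck, 9 to 10 mm below the rim, at 45, 135, 225 and 315 degrees from the canister's x axis; the cap snaps over them
- cap: the canister's snap cap: round, aluminium, 58 mm in diameter, 20.5 mm high, about 60 g, lying open side down on the pad at the start. Origin at the centre of its open underside, z up to its closed top. Its skirt has an inner bead 46.6 mm in diameter near the open end. It goes on at any turn. Fully home its origin is 52 mm above the canister's (2 mm gap at the shoulder)
- cap_top (a point): centre of the cap's closed top, 20 mm above its origin; fully home it is 72 mm above the canister's origin. Going on, the cap meets the lugs 9 mm above home; the straight push it needs grows to 10 to 14 N some 6.5 mm above home, then it clicks over and the force drops to almost nothing; home, it is a hard stop. Pulling it off takes about 12 N
- tray: the counting tray: a shallow black open box, fixed to the counter, empty at the start; 220 mm (its x) by 280 mm (its y), walls 6 mm thick and 34 mm high, lined floor 6 mm above the counter. Origin at the centre of its underside
- pad: the presentation pad: a flat grey suede mat with a dark leather edge, fixed to the counter, 240 mm (its x) by 280 mm (its y), 6 mm thick. Origin at the centre of its underside; its top is 6 mm above the origin
- bead0: one of five alike gold-plated bead charms: a barrel 13 mm in diameter and 10 mm long with a dark core, about 12 g, in the canister at the start. Origin at the centre of one flat end, z along the barrel
- bead1: one of five alike gold-plated bead charms: a barrel 13 mm in diameter and 10 mm long with a dark core, about 12 g, in the canister at the start. Origin at the centre of one flat end, z along the barrel
- bead2: one of five alike gold-plated bead charms: a barrel 13 mm in diameter and 10 mm long with a dark core, about 12 g, in the canister at the start. Origin at the centre of one flat end, z along the barrel
- bead3: one of five alike gold-plated bead charms: a barrel 13 mm in diameter and 10 mm long with a dark core, about 12 g, in the canister at the start. Origin at the centre of one flat end, z along the barrel
- bead4: one of five alike gold-plated bead charms: a barrel 13 mm in diameter and 10 mm long with a dark core, about 12 g, in the canister at the start. Origin at the centre of one flat end, z along the barrel
- loupe: folding loupe on the pad's far part, 54 x 24 mm, 16 mm high; to be left alone
- tweezers: steel tweezers on the pad's far part, 145 mm long (along its x), 10 mm high; to be left alone
- ring_box: closed black ring box, 56 x 50 x 43 mm, on the counter at the left; to be left alone
- bangle: gold bangle lying flat on the counter at the back, 70 mm in diameter, 10 mm high; to be left alone
- calculator: desk calculator on the counter at the right, 150 x 105 mm, 16 mm high; to be left alone

How it is judged:
By the outcome, as a careful person would: the job done as asked, in the order asked, and still so for the second after the job is handed in, while the arm keeps its last pose, push and grip.
It also fails if it takes over 72 s, if anything falls off the work surface, if the arm or the gripper's body presses on something with over 40 N, if the wrist force passes 120 N, or if a joint passes its speed limit or range.

## Working session

There is one attempt and no reset: what is moved stays moved. The work goes in short steps, Python scripts to look and compute and a shell command to move; the robot and the scene stay as the last step left them, time stands still between calls to the robot, and variables do not carry over. Pictures are saved under pics/ and viewed, and the job is handed in when it is done.

```bash
mkdir -p pics; cat > h.py <<'E'
import numpy as np,cv2
from rig import read_state,imaging,arm
def snap(n,f):
    im=imaging.camera(n); cv2.imwrite('pics/'+f,im); return im
def P(n):
    i=imaging.camera_info(n); return np.array(i['K']),np.array(i['R']),np.array(i['t']).ravel()
def ray(n,u,v,z):
    K,R,t=P(n); d=R.T@np.linalg.inv(K)@np.array([u,v,1.]); c=-R.T@t
    return c+d*(z-c[2])/d[2]
def proj(n,X):
    K,R,t=P(n); p=K@(R@np.array(X,float)+t); return p[:2]/p[2]
def st():
    s=read_state(); print({k:np.round(s[k],3).tolist() for k in ['time','joints','tcp_pos','ee_rot','wrist_force','ft_torque','width']})
E
python3 - <<'E'
from h import *
st()
for n in('side','top'):
    snap(n,n+'0.png'); K,R,t=P(n); print(n,K.round(1).tolist(),(-R.T@t).round(0),R.round(3).tolist())
E
```

```text
{'time': 0.0, 'joints': [1.15, 0.308, 1.508, -0.0, 1.328, -0.074], 'tcp_pos': [195.175, 540.097, 230.392], 'ee_rot': [0.173, 0.985, -0.001, -0.0], 'wrist_force': [0.356, -0.342, -0.076], 'ft_torque': [0.027, 0.003, -0.008], 'width': 85.467}
side [[496.1, 0.0, 316.9], [0.0, 496.1, 198.4], [0.0, 0.0, 1.0]] [ 433. -936. 1084.] [[0.986, -0.166, 0.01], [-0.114, -0.719, -0.686], [0.121, 0.675, -0.728]]
top [[470.1, 0.0, 318.2], [0.0, 470.1, 203.0], [0.0, 0.0, 1.0]] [3.870e+02 1.000e+00 1.503e+03] [[0.024, -1.0, 0.006], [-0.987, -0.025, -0.159], [0.159, -0.002, -0.987]]
```

View pics/side0.png

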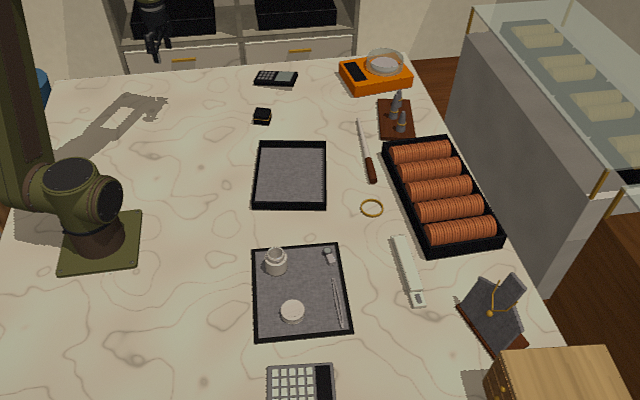

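View pics/top0.png

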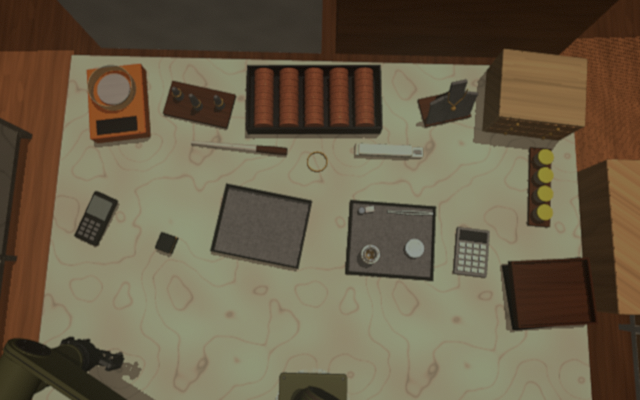

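```bash
python3 - <<'E'
from h import *
t=cv2.imread('pics/top0.png'); s=cv2.imread('pics/side0.png')
cv2.imwrite('pics/t0c.png',cv2.resize(t[175:295,200:450],None,fx=3.2,fy=3.2,interpolation=cv2.INTER_CUBIC))
cv2.imwrite('pics/s0c.png',cv2.resize(s[230:350,235:365],None,fx=5,fy=5,interpolation=cv2.INTER_CUBIC))
cv2.imwrite('pics/s0d.png',cv2.resize(s[130:220,235:365],None,fx=5,fy=5,interpolation=cv2.INTER_CUBIC))
E
```

```text
(no output)
```

View pics/t0c.png

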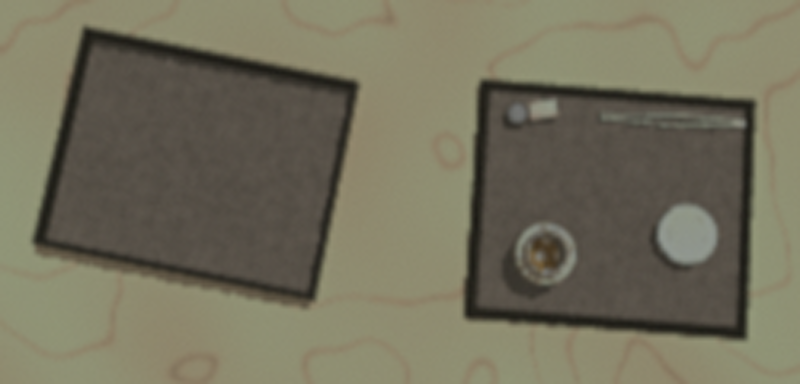

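View pics/s0c.png

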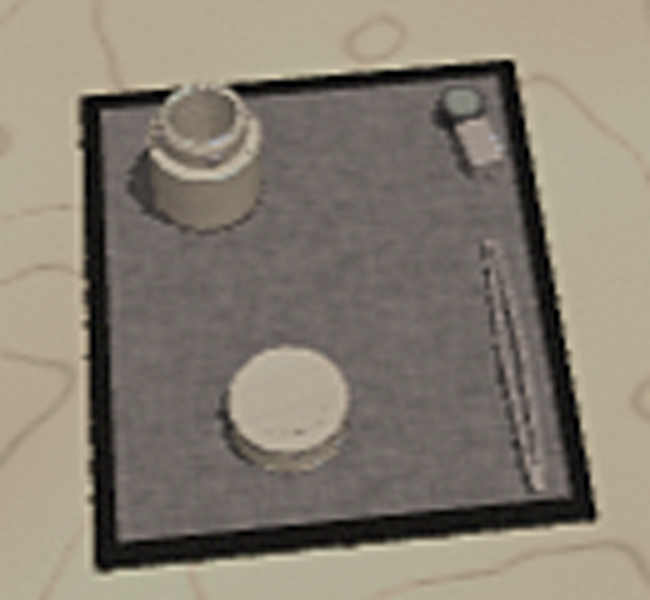

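View pics/s0d.png

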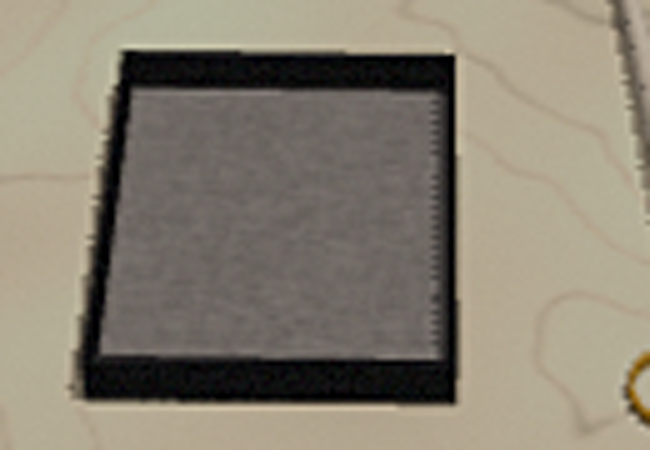

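```bash
cat >> h.py <<'E'
def cr(U,V,s,ox,oy): return (U+.5)/s-.5+ox,(V+.5)/s-.5+oy
def tri(obs):
    from scipy.optimize import least_squares
    return least_squares(lambda X:np.concatenate([proj(n,X)-np.array(p) for n,p in obs]),[450,0,30]).x
E
python3 - <<'E'
from h import *
T=lambda U,V:cr(U,V,3.2,200,175)
S=lambda U,V:cr(U,V,5,235,230)
S2=lambda U,V:cr(U,V,5,235,130)
print('cap top',ray('top',*T(687,235),26.5),ray('side',*S(288,398),26.5))
print('pot: shoulder top',ray('top',*T(546,254),56),'rim side',ray('side',*S(201,120),74),'bottom front edge side',ray('side',*S(205,229),6))
print('tray top corners',[ray('top',*T(*p),34).round(0) for p in[(86,29),(357,83),(313,300),(37,243)]])
print('tray side',[ray('side',*S2(*p),34).round(0) for p in[(125,52),(455,55),(455,364),(86,360)]])
print('pad',[ray('top',*T(*p),6).round(0) for p in[(481,81),(755,101),(745,338),(466,317)]])
print('pad',[ray('side',*S(*p),6).round(0) for p in[(80,95),(512,62),(596,520),(98,568)]])
print('loupe',[ray('top',*T(*p),14).round(0) for p in[(506,113),(557,107)]],'tweez',[ray('top',*T(*p),12).round(0) for p in[(600,117),(745,124)]])
E
```

```text
cap top [ 489.60542942 -306.97325698   26.5       ] [ 489.64590932 -308.49498739   26.5       ]
pot: shoulder top [ 466.03495043 -165.42819118   56.        ] rim side [ 464.86797056 -171.21811555   74.        ] bottom front edge side [ 461.34898479 -190.32765188    6.        ]
tray top corners [array([679., 291.,  34.]), array([631.,  20.,  34.]), array([417.,  57.,  34.]), array([466., 327.,  34.])]
tray side [array([467., 327.,  34.]), array([680., 290.,  34.]), array([631.,  19.,  34.]), array([421.,  55.,  34.])]
pad [array([ 641., -104.,    6.]), array([ 628., -381.,    6.]), array([ 391., -368.,    6.]), array([405., -93.,   6.])]
pad [array([404., -92.,   6.]), array([ 641., -107.,    6.]), array([ 627., -385.,    6.]), array([ 391., -372.,    6.])]
loupe [array([ 608., -129.,   14.]), array([ 615., -180.,   14.])] tweez [array([ 606., -224.,   12.]), array([ 603., -369.,   12.])]
```

```bash
cat >> h.py <<'E'
from scipy.spatial.transform import Rotation as Ro
def go(x,y,z,hd=None):
    s=read_state(); R=Ro.from_quat(s['ee_rot']).as_matrix()
    h=np.degrees(np.arctan2(R[1,0],R[0,0])); d=R.T@(np.array([x,y,z])-s['tcp_pos'])/1000
    yaw=0 if hd is None else -((hd-h+180)%360-180)
    print('shift',d.round(4),'len',np.linalg.norm(d).round(3),'yaw',round(yaw,2),'head',h.round(2))
E
python3 - <<'E'
from h import *
go(460,150,200,80.2)
E
```

```text
shift [-0.3816 -0.2769  0.0309] len 0.473 yaw 79.93 head 160.13
```

```bash
python3 -m creep '[[0,-0.034,-0.024,0.003,7],[0,-0.067,-0.049,0.006,14],[0,-0.1,-0.073,0.009,21],[0,-0.134,-0.097,0.012,28],[0,-0.165,-0.12,0.013,35]]'; python3 - <<'E'
from h import *
go(460,150,200,80.2)
E
```

```text
time: 0.52
tcp_pos: [310.1, 369.7, 217.5]
ee_rot: [0.463, 0.886, -0.001, -0.0]
wrist_force: [0.5, -0.1, -0.4]
width: 85.5
shift [-0.2659 -0.0024  0.0177] len 0.267 yaw 44.63 head 124.83
```

```bash
python3 -m creep '[[0,-0.038,0,0.003,7],[0,-0.076,-0.001,0.006,14],[0,-0.114,-0.002,0.009,21],[0,-0.152,-0.002,0.012,28],[0,-0.19,-0.002,0.015,35]]'; python3 - <<'E'
from h import *
go(462,0,180,80.2)
go(465,-168,150,80.2)
E
```

```text
time: 0.93
tcp_pos: [417.9, 213.5, 203.0]
ee_rot: [0.708, 0.706, -0.0, -0.0]
wrist_force: [0.4, 0.4, 0.2]
width: 84.9
shift [-0.2133  0.0449  0.023 ] len 0.219 yaw 9.59 head 89.79
shift [-0.3813  0.0486  0.053 ] len 0.388 yaw 9.59 head 89.79
```

```bash
python3 -m creep '[[0,-0.039,0.005,0.005,5],[0,-0.078,0.01,0.01,9.6],[0,-0.116,0.014,0.015,9.6],[0,-0.154,0.02,0.02,9.6],[0,-0.192,0.025,0.026,9.6]]'; python3 - <<'E'
from h import *
go(465,-168,150,80.2)
E
```

```text
time: 1.35
tcp_pos: [442.8, 21.5, 177.0]
ee_rot: [0.763, 0.646, 0.0, 0.0]
wrist_force: [0.0, -0.3, -0.1]
width: 85.0
shift [-0.1833  0.0531  0.027 ] len 0.193 yaw 0.34 head 80.54
```

```bash
python3 -m creep '[[0,-0.037,0.011,0.005,0],[0,-0.074,0.022,0.01,0],[0,-0.111,0.033,0.015,0.3],[0,-0.148,0.043,0.02,0.3],[0,-0.183,0.053,0.027,0.3]]'; python3 - <<'E'
from h import *
st()
go(465,-168,110,80.2)
s=snap('side','side1.png');t=snap('top','top1.png')
for X in ([465,-168,6],[465,-168,74]): print(proj('side',X),proj('top',X))
cv2.imwrite('pics/s1c.png',cv2.resize(s[190:310,235:365],None,fx=5,fy=5,interpolation=cv2.INTER_CUBIC))
cv2.imwrite('pics/t1c.png',cv2.resize(t[175:295,320:450],None,fx=5,fy=5,interpolation=cv2.INTER_CUBIC))
E
```

```text
time: 1.77
tcp_pos: [465.0, -168.1, 150.1]
ee_rot: [0.765, 0.644, 0.0, 0.0]
wrist_force: [0.4, 0.5, -0.0]
width: 85.3
{'time': 1.767, 'joints': [-0.432, 0.277, 1.785, -0.0, 1.079, -0.261], 'tcp_pos': [464.984, -168.076, 150.121], 'ee_rot': [0.765, 0.644, 0.0, 0.0], 'wrist_force': [0.357, 0.532, -0.001], 'ft_torque': [0.004, -0.013, -0.002], 'width': 85.34}
shift [ 0.0001 -0.      0.0401] len 0.04 yaw 0.0 head 80.2
[276.04706087 268.23869724] [369.27338586 255.20234399]
[274.71348103 252.58585323] [371.81241227 254.08508055]
```

View pics/s1c.png

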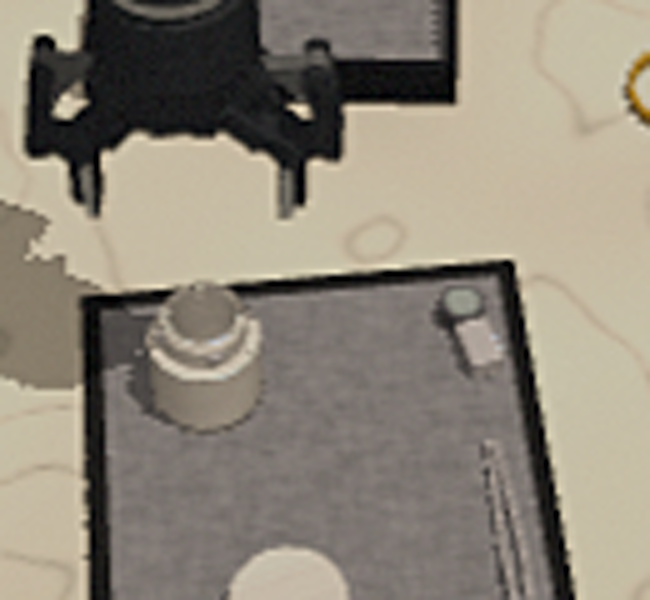

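View pics/t1c.png

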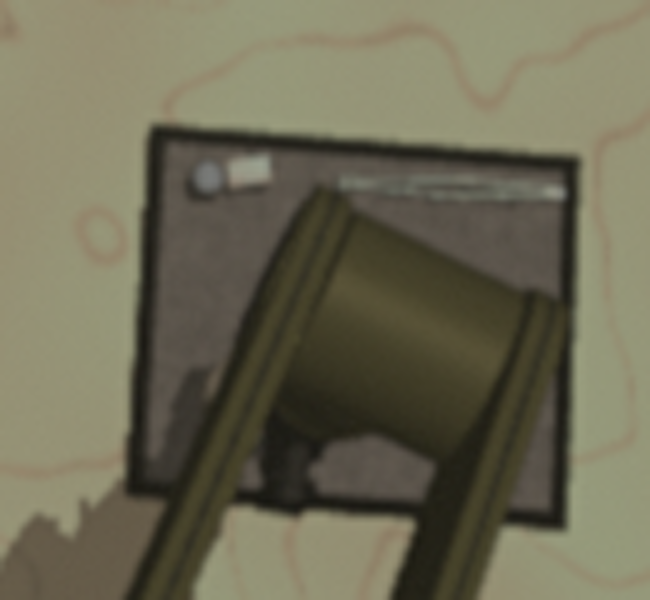

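```bash
python3 -m creep '[[0,0,0,0.035,0],[0,0,0,0.07,0],[0,0,0,0.1,0],[0,0,0,0.12,0],[0,0,0,0.13,0]]'; python3 -m creep '[[1,0,0,0,0],[1,0,0,0,0],[1,0,0,0,0],[1,0,0,0,0],[1,0,0,0,0]]'
```

```text
time: 2.28
tcp_pos: [462.7, -164.2, 17.5]
ee_rot: [0.765, 0.644, -0.001, -0.003]
wrist_force: [-0.3, 0.4, 0.8]
width: 85.5
time: 2.7
tcp_pos: [465.7, -165.9, 21.2]
ee_rot: [0.765, 0.644, 0.0, 0.001]
wrist_force: [0.5, 0.6, -3.0]
width: 56.4
```

```bash
python3 -m creep '[[1,0,0,-0.005,0],[1,0,0,-0.03,0],[1,0,0,-0.06,0],[1,0,0,-0.09,0],[1,0,0,-0.12,0]]'; python3 - <<'E'
from h import *
st()
s=snap('side','side2.png')
cv2.imwrite('pics/s2c.png',cv2.resize(s[170:290,235:365],None,fx=5,fy=5,interpolation=cv2.INTER_CUBIC))
E
```

```text
time: 3.12
tcp_pos: [464.6, -165.6, 142.1]
ee_rot: [0.765, 0.644, -0.0, -0.0]
wrist_force: [1.4, -1.2, -2.8]
width: 56.3
{'time': 3.117, 'joints': [-0.428, 0.285, 1.798, -0.0, 1.059, -0.258], 'tcp_pos': [464.601, -165.628, 142.07], 'ee_rot': [0.765, 0.644, -0.0, -0.0], 'wrist_force': [1.351, -1.158, -2.817], 'ft_torque': [-0.013, -0.065, -0.06], 'width': 56.257}
```

View pics/s2c.png

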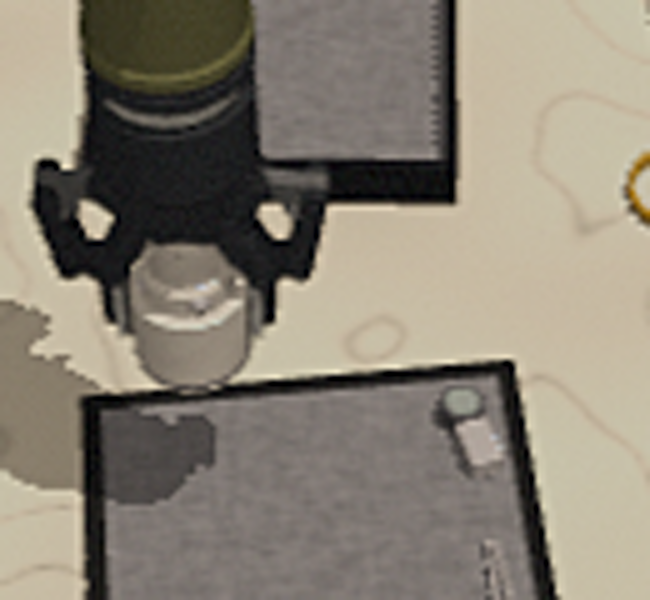

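```bash
python3 - <<'E'
from h import *
go(529.5,63.2,120,80.2)
E
```

```text
shift [0.2376 0.0209 0.0274] len 0.24 yaw 0.03 head 80.23
```

```bash
python3 -m creep '[[1,0.03,0.003,0,0],[1,0.065,0.006,0,0],[1,0.1,0.01,0,0],[1,0.135,0.013,0,0],[1,0.17,0.017,0,0]]'; python3 -m creep '[[1,0.025,0.002,0,0],[1,0.045,0.003,0.01,0],[1,0.06,0.004,0.02,0],[1,0.067,0.004,0.03,0],[1,0.068,0.004,0.03,0]]';python3 - <<'E'
from h import *
go(529.5,63.2,60,80.2)
s=snap('side','side3.png')
cv2.imwrite('pics/s3c.png',cv2.resize(s[110:230,235:365],None,fx=5,fy=5,interpolation=cv2.INTER_CUBIC))
E
```

```text
time: 3.58
tcp_pos: [510.5, 0.2, 140.9]
ee_rot: [0.765, 0.644, 0.0, 0.0]
wrist_force: [0.2, -0.2, -2.7]
width: 57.2
time: 4.0
tcp_pos: [524.7, 66.2, 108.7]
ee_rot: [0.764, 0.645, -0.001, -0.001]
wrist_force: [-0.5, 0.2, -3.6]
width: 56.4
shift [-0.0021  0.0054  0.0487] len 0.049 yaw 0.14 head 80.34
```

View pics/s3c.png

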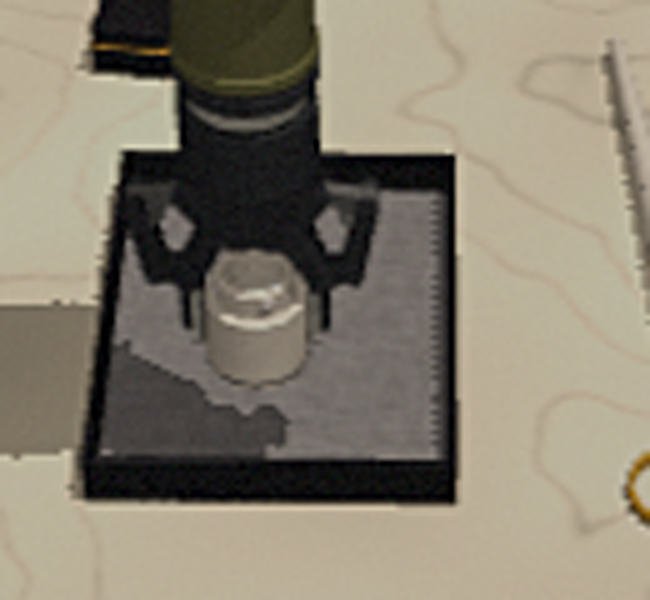

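```bash
python3 -m creep '[[1,-0.001,0.004,0.02,0],[1,-0.002,0.005,0.035,0],[1,-0.002,0.005,0.045,0],[1,-0.002,0.005,0.048,0],[1,-0.002,0.005,0.048,0]]'; python3 - <<'E'
from h import *
go(529.5,63.2,52,80.2)
E
```

```text
time: 4.47
tcp_pos: [529.9, 61.4, 61.8]
ee_rot: [0.765, 0.644, -0.001, -0.001]
wrist_force: [0.0, 0.5, -2.9]
width: 56.3
shift [ 0.0017 -0.0007  0.0098] len 0.01 yaw -0.03 head 80.17
```

```bash
python3 -m creep '[[1,0.001,0,0.004,0],[1,0.001,0,0.008,0],[1,0.001,0,0.012,0],[1,0.001,0,0.015,0],[1,0.001,0,0.018,0]]'; python3 - <<'E'
from h import *
st();s=snap('side','side4.png')
cv2.imwrite('pics/s4c.png',cv2.resize(s[110:230,235:365],None,fx=5,fy=5,interpolation=cv2.INTER_CUBIC))
E
```

```text
time: 4.88
tcp_pos: [532.1, 64.8, 46.6]
ee_rot: [0.765, 0.644, 0.002, -0.0]
wrist_force: [-3.8, 9.4, 28.0]
width: 56.4
{'time': 4.883, 'joints': [0.041, 0.461, 1.817, 0.003, 0.861, 0.21], 'tcp_pos': [532.086, 64.847, 46.587], 'ee_rot': [0.765, 0.644, 0.002, -0.0], 'wrist_force': [-3.84, 9.358, 27.994], 'ft_torque': [1.072, 1.025, -0.147], 'width': 56.449}
```

View pics/s4c.png

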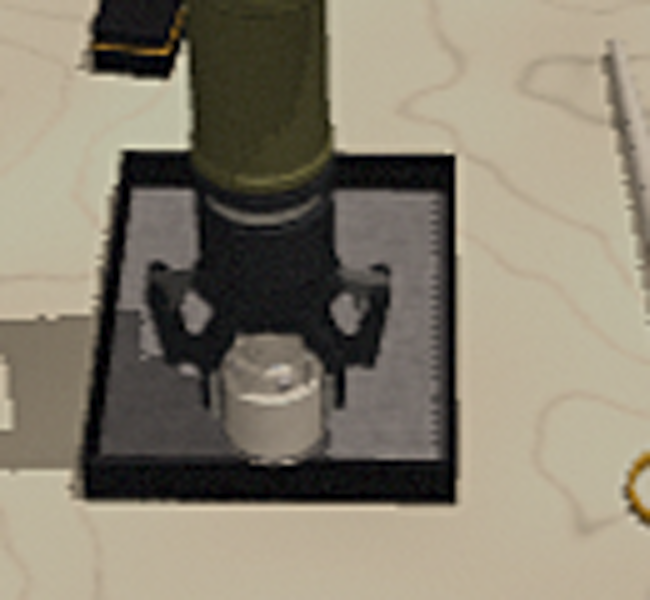

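```bash
python3 -m creep '[[1,0,0,0.001,0],[1,0,0,0.002,0],[1,0,0,0.003,0],[1,0,0,0.004,0],[1,0,0,0.004,0]]'; python3 - <<'E'
from h import *
st();s=snap('side','side5.png')
cv2.imwrite('pics/s5c.png',cv2.resize(s[170:220,260:320],None,fx=12,fy=12,interpolation=cv2.INTER_CUBIC))
E
```

```text
time: 5.35
tcp_pos: [533.7, 65.8, 44.3]
ee_rot: [0.765, 0.644, 0.004, 0.001]
wrist_force: [-3.2, 8.2, 23.9]
width: 56.4
{'time': 5.35, 'joints': [0.042, 0.464, 1.819, 0.005, 0.852, 0.21], 'tcp_pos': [533.744, 65.838, 44.282], 'ee_rot': [0.765, 0.644, 0.004, 0.001], 'wrist_force': [-3.214, 8.225, 23.943], 'ft_torque': [1.056, 0.792, -0.127], 'width': 56.435}
```

View pics/s5c.png

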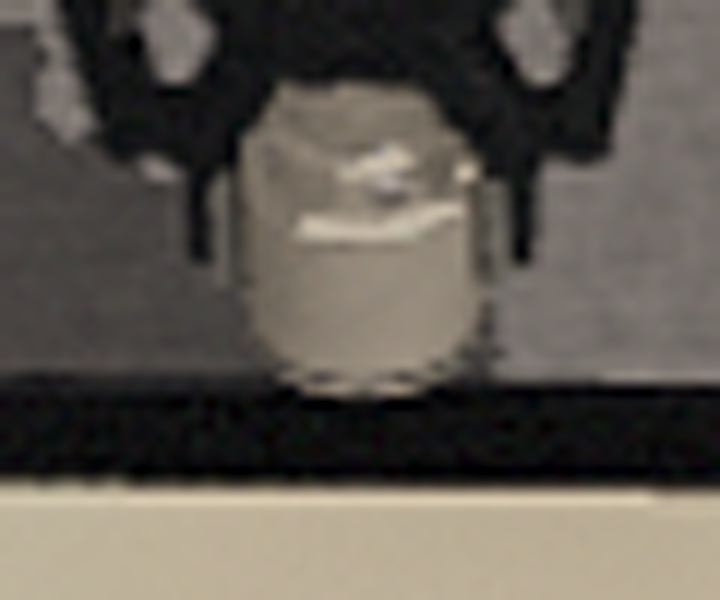

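```bash
python3 -m creep '[[1,0,0,0.002,0],[1,0,0,0.003,0],[1,0,0,0.004,0],[1,0,0,0.005,0],[1,0,0,0.006,0]]'; python3 -m creep '[[1,0,0,0.001,0],[1,0,0,0.002,0],[1,0,0,0.003,0],[1,0,0,0.004,0],[1,0,0,0.004,0]]';python3 - <<'E'
from h import *
st();s=snap('side','side6.png')
cv2.imwrite('pics/s6c.png',cv2.resize(s[170:220,260:320],None,fx=12,fy=12,interpolation=cv2.INTER_CUBIC))
E
```

```text
time: 5.82
tcp_pos: [536.1, 67.1, 39.4]
ee_rot: [0.765, 0.644, 0.006, 0.002]
wrist_force: [-3.3, 13.0, 28.1]
width: 56.4
time: 6.23
tcp_pos: [537.2, 67.9, 35.6]
ee_rot: [0.765, 0.643, 0.007, 0.002]
wrist_force: [0.8, 16.0, 27.8]
width: 56.6
{'time': 6.233, 'joints': [0.043, 0.478, 1.824, 0.009, 0.825, 0.21], 'tcp_pos': [537.161, 67.895, 35.563], 'ee_rot': [0.765, 0.643, 0.007, 0.002], 'wrist_force': [0.77, 16.046, 27.769], 'ft_torque': [2.124, 0.29, -0.116], 'width': 56.627}
```

View pics/s6c.png

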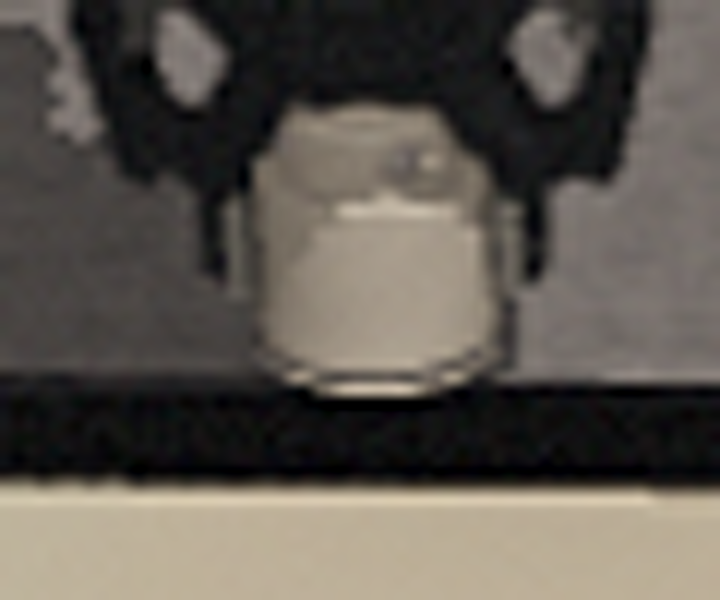

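```bash
python3 -m creep '[[1,0,0,-0.015,0],[1,0,0,-0.035,0],[1,0,0,-0.06,0],[1,0,0,-0.08,0],[1,0,0,-0.08,0]]';python3 - <<'E'
from h import *
c=np.array([548.5,173.5]);yd=np.array([.17,.985])
print(c+yd*-180)
go(*(c+yd*-180),115,80.2)
st();s=snap('side','side7.png')
cv2.imwrite('pics/s7c.png',cv2.resize(s[130:200,260:340],None,fx=9,fy=8.5,interpolation=cv2.INTER_CUBIC))
E
```

```text
time: 6.7
tcp_pos: [534.2, 63.6, 114.3]
ee_rot: [0.765, 0.644, 0.003, 0.003]
wrist_force: [2.2, -0.3, -3.1]
width: 56.4
[517.9  -3.8]
shift [-0.0692 -0.0047 -0.0008] len 0.069 yaw 0.05 head 80.25
{'time': 6.7, 'joints': [0.04, 0.37, 1.747, 0.0, 1.017, 0.21], 'tcp_pos': [534.215, 63.617, 114.321], 'ee_rot': [0.765, 0.644, 0.003, 0.003], 'wrist_force': [2.244, -0.29, -3.075], 'ft_torque': [0.015, -0.03, 0.008], 'width': 56.39}
```

View pics/s7c.png

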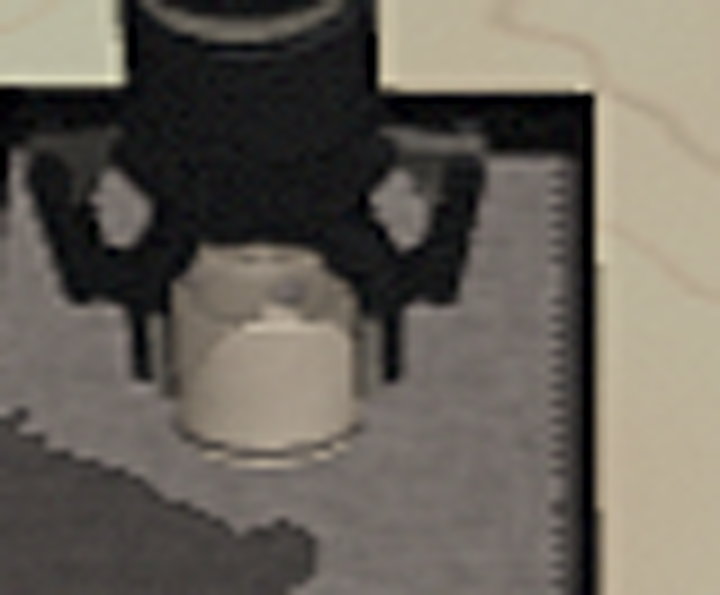

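```bash
cat >> h.py <<'E'
def overlay(im,tcp,hd,th,a,cam='side',off=0,up=24,s=1):
    # th: mouth tilts toward tool +x (heading hd); pivot=tcp+up z, a=axial height of pivot on pot
    h=np.radians(hd);X=np.array([np.cos(h),np.sin(h),0]);Z=np.array([0,0,1.]);Y=np.cross(Z,X);t=np.radians(th)
    ax=np.sin(t)*X+np.cos(t)*Z; e=np.cos(t)*X-np.sin(t)*Z
    o=np.array(tcp)+up*Z+off*X-a*ax
    big=cv2.resize(im,None,fx=8,fy=8,interpolation=cv2.INTER_CUBIC)
    for z,r,c in((0,29,(0,0,255)),(50,29,(0,255,0)),(68,20,(255,0,0))):
        p=np.array([proj(cam,o+z*ax+r*(np.cos(q)*e+np.sin(q)*Y)) for q in np.linspace(0,6.283,60)])
        cv2.polylines(big,[np.round((p+.5)*8-.5).astype(int)],True,c,1,cv2.LINE_AA)
    u,v=proj(cam,o+34*ax); u=int(u*8);v=int(v*8)
    return big[max(v-200,0):v+200,max(u-200,0):u+200]
E
python3 - <<'E'
from h import *
s=cv2.imread('pics/side7.png'); t=[534.2,63.6,114.3]
r=[overlay(s,t,80.2,th,a,off=-2) for a in(39,34) for th in(25,35)]
cv2.imwrite('pics/o7.png',np.vstack([np.hstack(r[:2]),np.hstack(r[2:])])[::1,::1][:,:800] if 0 else cv2.resize(np.vstack([np.hstack(r[:2]),np.hstack(r[2:])]),(600,600)))
E
```

```text
(no output)
```

View pics/o7.png

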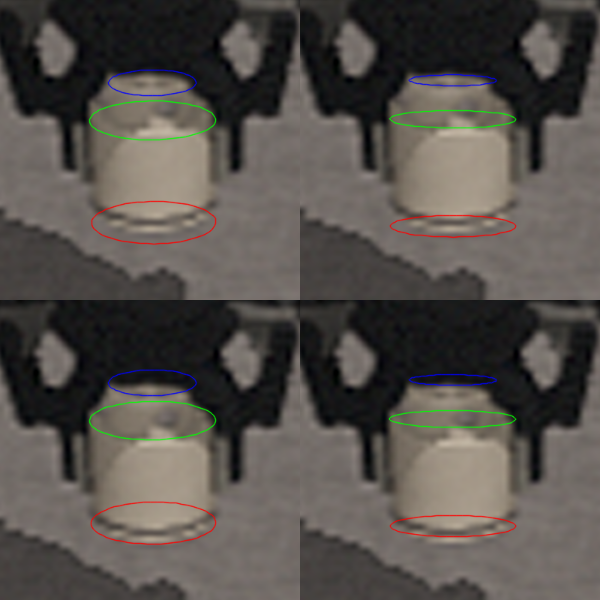

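```bash
python3 -m creep '[[1,-0.02,0,0,0],[1,-0.04,0,0,0],[1,-0.055,0,0.02,0],[1,-0.055,0,0.045,0],[1,-0.055,0,0.065,0]]';python3 - <<'E'
from h import *
c=np.array([548.5,173.5]);yd=np.array([.17,.985])
go(*(c+yd*-160),49,80.2)
E
```

```text
time: 7.17
tcp_pos: [520.3, 8.2, 43.1]
ee_rot: [0.765, 0.644, -0.001, -0.001]
wrist_force: [0.5, -0.9, -2.9]
width: 56.8
shift [ 0.0078 -0.0003 -0.0059] len 0.01 yaw -0.06 head 80.14
```

```bash
python3 -m creep '[[1,0.005,0,0,0],[1,0.01,0,0,0],[1,0.014,0,0,0],[1,0.017,0,0,0],[1,0.017,0,0,0]]';python3 - <<'E'
from h import *
c=np.array([548.5,173.5]);yd=np.array([.17,.985])
go(*(c+yd*-147),49,80.2)
st();s=snap('side','side8.png')
tcp=read_state()['tcp_pos']
r=[overlay(s,tcp,80.2,th,37,off=-2) for th in (33,45)]
cv2.imwrite('pics/o8.png',np.hstack(r))
E
```

```text
time: 7.58
tcp_pos: [522.6, 24.1, 45.8]
ee_rot: [0.764, 0.646, -0.003, 0.001]
wrist_force: [-3.9, -10.5, -1.0]
width: 56.6
shift [ 0.0047  0.0001 -0.0033] len 0.006 yaw 0.24 head 80.44
{'time': 7.583, 'joints': [-0.031, 0.451, 1.84, -0.007, 0.854, 0.14], 'tcp_pos': [522.586, 24.096, 45.77], 'ee_rot': [0.764, 0.646, -0.003, 0.001], 'wrist_force': [-3.886, -10.529, -0.987], 'ft_torque': [-1.863, 0.843, 0.06], 'width': 56.61}
```

View pics/o8.png

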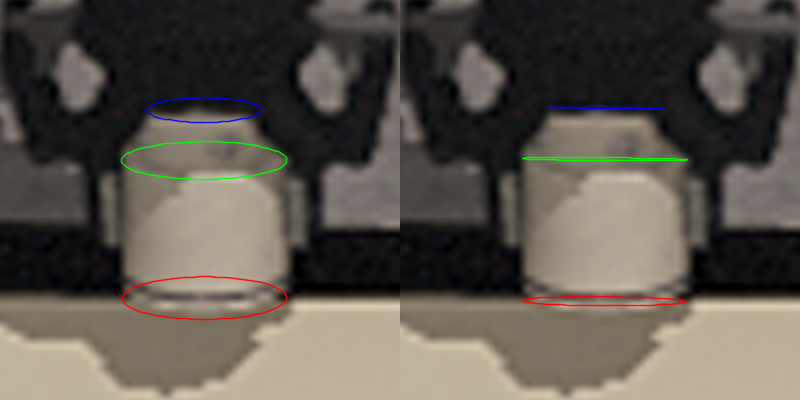

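```bash
python3 -m creep '[[1,0.004,0,-0.001,0],[1,0.008,0,-0.003,0],[1,0.012,0,-0.004,0],[1,0.016,0,-0.005,0],[1,0.02,0,-0.005,0]]';python3 - <<'E'
from h import *
st();s=snap('side','side9.png')
tcp=read_state()['tcp_pos'];c=np.array([548.5,173.5]);yd=np.array([.17,.985]);print((tcp[:2]-c)@yd)
r=[overlay(s,tcp,80.2,th,37,off=-2) for th in (45,60)]
cv2.imwrite('pics/o9.png',np.hstack(r))
E
```

```text
time: 8.05
tcp_pos: [527.7, 43.9, 51.8]
ee_rot: [0.764, 0.645, -0.001, 0.002]
wrist_force: [-3.1, -8.6, 2.1]
width: 56.3
{'time': 8.05, 'joints': [0.006, 0.448, 1.824, -0.005, 0.87, 0.178], 'tcp_pos': [527.741, 43.905, 51.793], 'ee_rot': [0.764, 0.645, -0.001, 0.002], 'wrist_force': [-3.145, -8.626, 2.086], 'ft_torque': [-1.706, 0.535, -0.05], 'width': 56.3}
-130.42919079648755
```

View pics/o9.png

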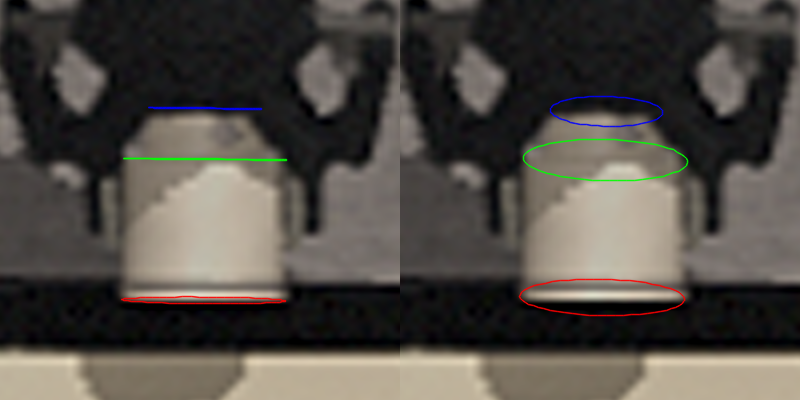

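```bash
python3 -m creep '[[1,0.005,0,0.002,0],[1,0.01,0,0.005,0],[1,0.015,0,0.009,0],[1,0.019,0,0.012,0],[1,0.021,0,0.014,0]]';python3 - <<'E'
from h import *
st();s=snap('side','side10.png')
tcp=read_state()['tcp_pos'];c=np.array([548.5,173.5]);yd=np.array([.17,.985]);print((tcp[:2]-c)@yd)
r=[overlay(s,tcp,80.2,th,37,off=-2) for th in (70,85)]
cv2.imwrite('pics/o10.png',np.hstack(r))
E
```

```text
time: 8.52
tcp_pos: [533.2, 66.8, 38.8]
ee_rot: [0.764, 0.645, 0.001, 0.002]
wrist_force: [-2.2, -2.0, 9.0]
width: 56.4
{'time': 8.517, 'joints': [0.047, 0.473, 1.822, -0.001, 0.843, 0.217], 'tcp_pos': [533.246, 66.827, 38.847], 'ee_rot': [0.764, 0.645, 0.001, 0.002], 'wrist_force': [-2.244, -1.982, 8.953], 'ft_torque': [-0.6, 0.461, -0.064], 'width': 56.37}
-107.40785579873338
```

View pics/o10.png

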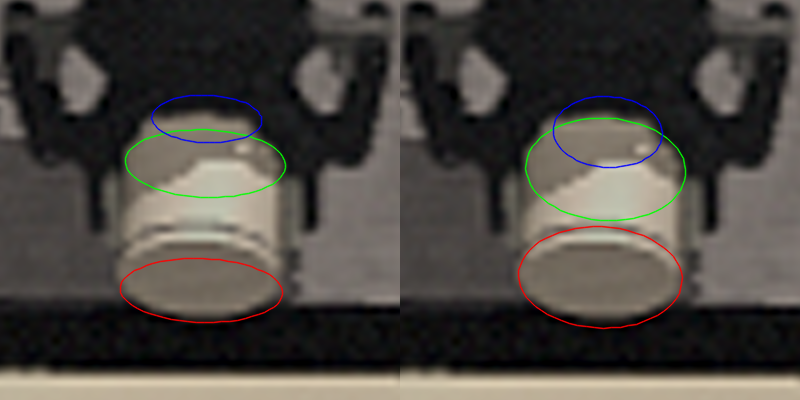

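```bash
python3 -m creep '[[1,0.001,0,0.004,0],[1,0.003,0,0.008,0],[1,0.005,0,0.011,0],[1,0.006,0,0.013,0],[1,0.006,0,0.014,0]]';python3 - <<'E'
from h import *
st();s=snap('side','side11.png')
tcp=read_state()['tcp_pos'];c=np.array([548.5,173.5]);yd=np.array([.17,.985]);print((tcp[:2]-c)@yd)
r=[overlay(s,tcp,80.2,th,37,off=-2) for th in (100,115)]
cv2.imwrite('pics/o11.png',np.hstack(r))
E
```

```text
time: 8.98
tcp_pos: [535.5, 73.7, 25.0]
ee_rot: [0.764, 0.645, 0.003, 0.002]
wrist_force: [0.2, -2.8, -2.8]
width: 56.4
{'time': 8.983, 'joints': [0.058, 0.496, 1.829, 0.001, 0.81, 0.227], 'tcp_pos': [535.528, 73.686, 24.962], 'ee_rot': [0.764, 0.645, 0.003, 0.002], 'wrist_force': [0.206, -2.819, -2.823], 'ft_torque': [-0.282, -0.006, 0.063], 'width': 56.42}
-100.98092094220212
```

View pics/o11.png

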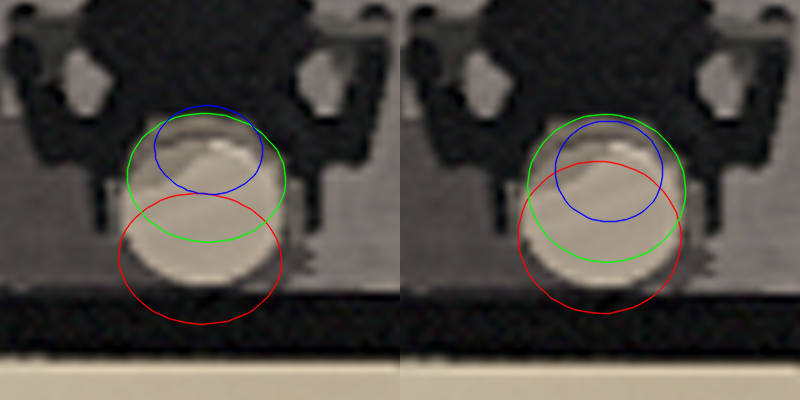

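```bash
python3 -m creep '[[1,0,0,-0.01,0],[1,0.005,0,-0.02,0],[1,0.01,0,-0.035,0],[1,0.01,0,-0.05,0],[1,0.01,0,-0.06,0]]';python3 - <<'E'
from h import *
st();s=snap('side','side12.png');snap('top','top12.png')
tcp=read_state()['tcp_pos']
r=[overlay(s,tcp,80.2,th,a,off=-2) for th,a in((125,37),(135,34))]
cv2.imwrite('pics/o12.png',np.hstack(r))
cv2.imwrite('pics/s12c.png',cv2.resize(s[130:220,235:365],None,fx=6,fy=6,interpolation=cv2.INTER_CUBIC))
E
```

```text
time: 9.45
tcp_pos: [534.8, 82.5, 84.3]
ee_rot: [0.765, 0.645, 0.001, 0.0]
wrist_force: [-0.1, -0.5, -2.8]
width: 56.6
{'time': 9.45, 'joints': [0.075, 0.414, 1.768, -0.0, 0.958, 0.245], 'tcp_pos': [534.808, 82.456, 84.254], 'ee_rot': [0.765, 0.645, 0.001, 0.0], 'wrist_force': [-0.071, -0.481, -2.753], 'ft_torque': [-0.031, 0.023, -0.055], 'width': 56.603}
```

View pics/o12.png

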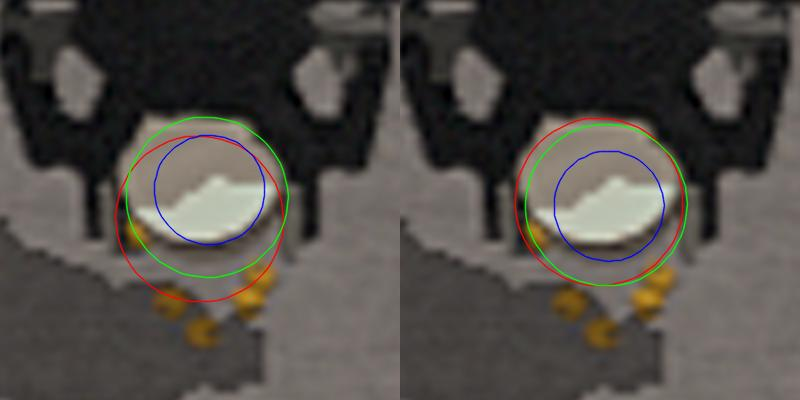

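View pics/s12c.png

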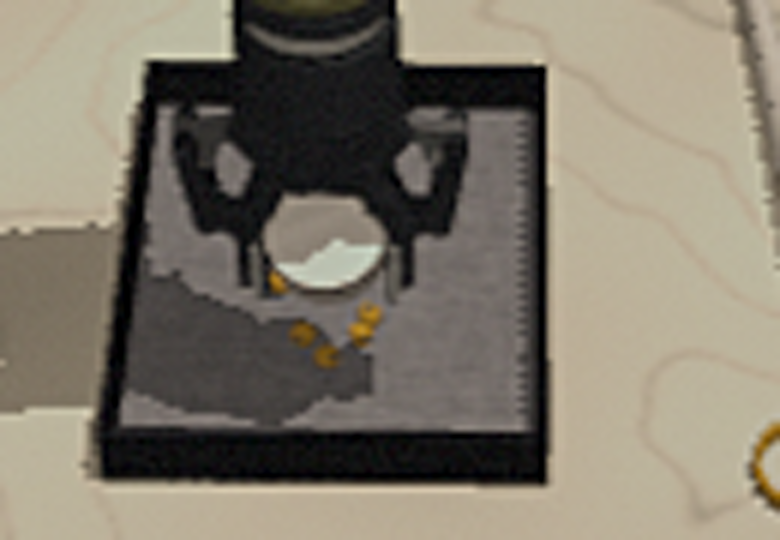

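```bash
python3 - <<'E'
from h import *
s=cv2.imread('pics/side12.png');z=s[150:200,260:320]
z=cv2.convertScaleAbs(z,alpha=1.3,beta=20)
cv2.imwrite('pics/s12d.png',cv2.resize(z,None,fx=12,fy=12,interpolation=cv2.INTER_CUBIC))
E
```

```text
(no output)
```

View pics/s12d.png

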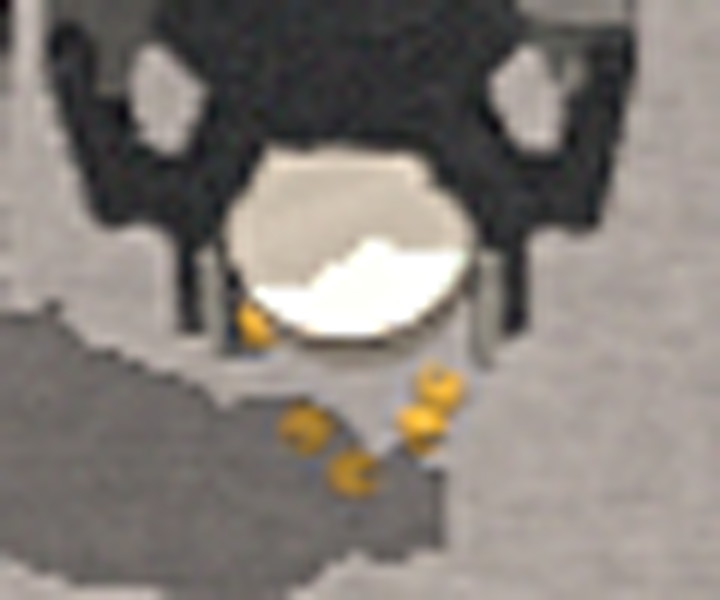

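```bash
python3 - <<'E'
from h import *
t=np.array([534.8,82.5,84.3]);h=np.radians(80.2);X=np.array([np.cos(h),np.sin(h),0]);Z=np.array([0,0,1])
for th in(145,155,165):
  for a in(20,25,30,35):
    q=np.radians(th);print(th,a,proj('side',t+24*Z-2*X-a*(np.sin(q)*X+np.cos(q)*Z)).round(1))
s=cv2.imread('pics/side12.png')
r=[overlay(s,t,80.2,th,a,off=-2) for th,a in((145,30),(155,30))]
cv2.imwrite('pics/o12.png',np.hstack(r))
E
```

```text
145 20 [288.6 171.4]
145 25 [288.5 171.1]
145 30 [288.4 170.7]
145 35 [288.3 170.3]
155 20 [288.6 170.2]
155 25 [288.5 169.6]
155 30 [288.4 168.9]
155 35 [288.3 168.2]
165 20 [288.6 169.1]
165 25 [288.6 168.2]
165 30 [288.5 167.2]
165 35 [288.4 166.3]
```

View pics/o12.png

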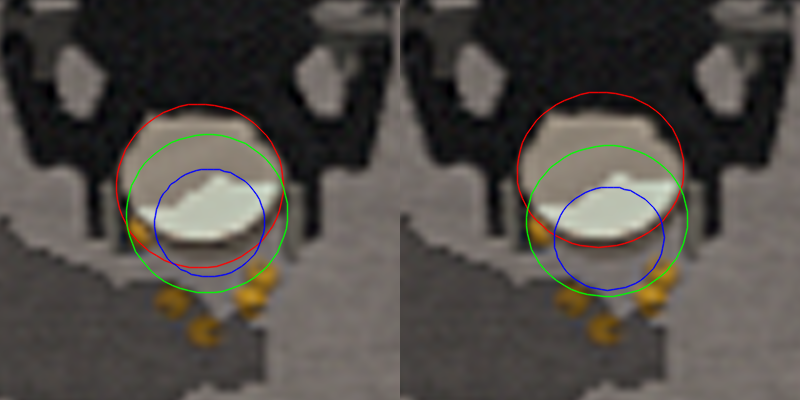

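```bash
python3 -m creep '[[1,-0.005,0.015,0,0],[1,-0.01,0.028,0.01,0],[1,-0.016,0.038,0.02,0],[1,-0.021,0.04,0.03,0],[1,-0.021,0.04,0.036,0]]';python3 - <<'E'
from h import *
st();s=snap('side','side13.png')
tcp=read_state()['tcp_pos'];c=np.array([548.5,173.5]);yd=np.array([.17,.985]);print((tcp[:2]-c)@yd)
r=[overlay(s,tcp,80.2,th,a,off=-2,up=u) for th,a,u in((137,37,24),(130,37,32))]
cv2.imwrite('pics/o13.png',np.hstack(r))
E
```

```text
time: 9.97
tcp_pos: [569.3, 53.0, 43.6]
ee_rot: [0.765, 0.644, -0.002, -0.001]
wrist_force: [-0.9, 0.4, -2.4]
width: 56.1
{'time': 9.967, 'joints': [0.019, 0.504, 1.735, -0.0, 0.907, 0.192], 'tcp_pos': [569.311, 52.994, 43.576], 'ee_rot': [0.765, 0.644, -0.002, -0.001], 'wrist_force': [-0.933, 0.407, -2.377], 'ft_torque': [-0.014, 0.078, -0.042], 'width': 56.061}
-114.86226098225086
```

View pics/o13.png

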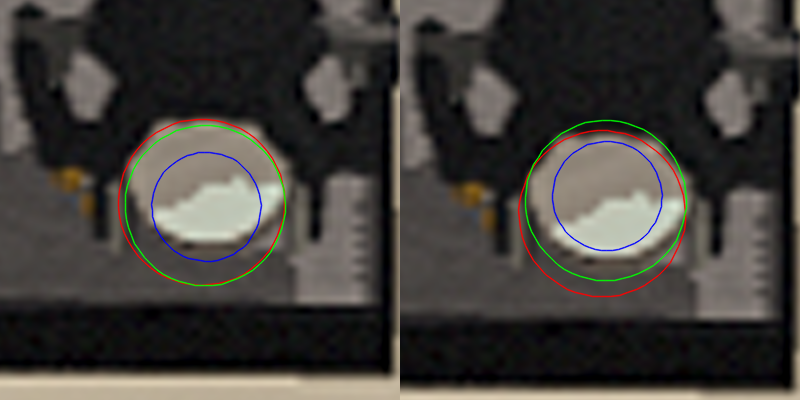

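```bash
python3 - <<'E'
from h import *
s=cv2.imread('pics/side13.png');z=s[155:215,265:345]
z=cv2.convertScaleAbs((np.power(z/255.,.5)*255),alpha=1.0)
cv2.imwrite('pics/s13d.png',cv2.resize(z,None,fx=10,fy=10,interpolation=cv2.INTER_LANCZOS4))
E
```

```text
(no output)
```

View pics/s13d.png

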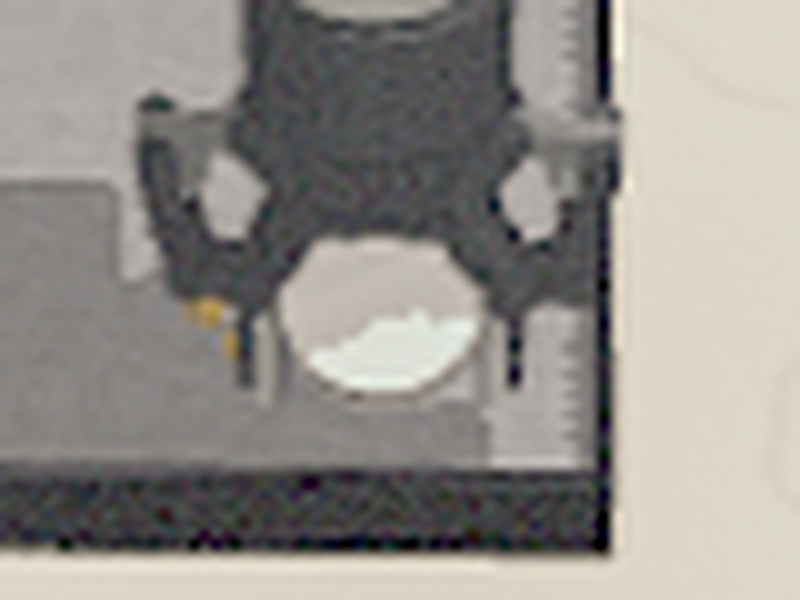

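```bash
python3 -m creep '[[1,-0.003,0,0.005,0],[1,-0.008,0,0.006,0],[1,-0.012,0,0.006,0],[1,-0.016,0,0.006,0],[1,-0.02,0,0.006,0]]';python3 - <<'E'
from h import *
st();s=snap('side','side14.png')
tcp=read_state()['tcp_pos'];c=np.array([548.5,173.5]);yd=np.array([.17,.985]);print((tcp[:2]-c)@yd)
z=s[155:215,265:345]
z=cv2.convertScaleAbs((np.power(z/255.,.5)*255),alpha=1.0)
cv2.imwrite('pics/s14d.png',cv2.resize(z,None,fx=10,fy=10,interpolation=cv2.INTER_LANCZOS4))
E
```

```text
time: 10.43
tcp_pos: [566.7, 34.5, 40.8]
ee_rot: [0.765, 0.644, 0.0, 0.0]
wrist_force: [-0.3, 0.0, -1.9]
width: 56.6
{'time': 10.433, 'joints': [-0.014, 0.502, 1.75, -0.0, 0.889, 0.157], 'tcp_pos': [566.686, 34.466, 40.765], 'ee_rot': [0.765, 0.644, 0.0, 0.0], 'wrist_force': [-0.294, 0.041, -1.902], 'ft_torque': [-0.033, 0.007, 0.031], 'width': 56.588}
-134.53684874301672
```

View pics/s14d.png

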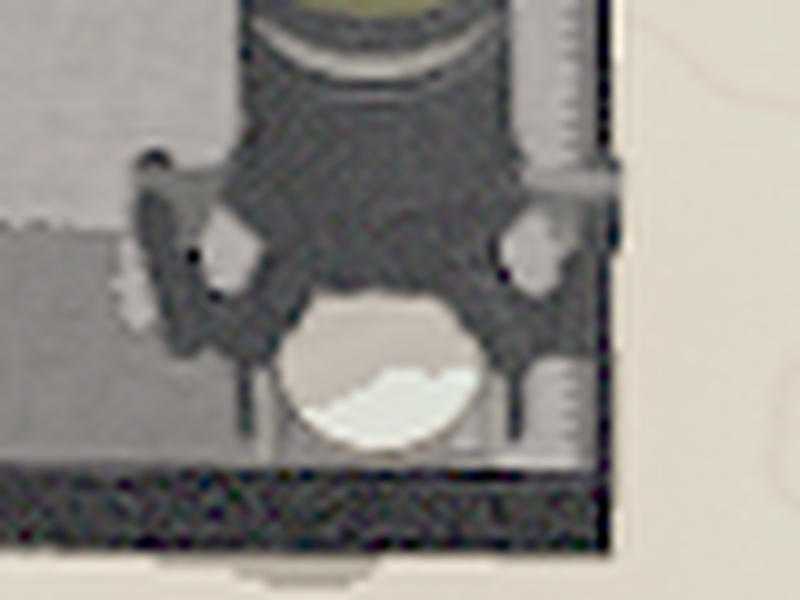

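```bash
python3 -m creep '[[1,-0.004,0,0.001,0],[1,-0.008,0,0.002,0],[1,-0.012,0,0.003,0],[1,-0.015,0,0.004,0],[1,-0.018,0,0.005,0]]';python3 - <<'E'
from h import *
st();s=snap('side','side15.png')
tcp=read_state()['tcp_pos'];c=np.array([548.5,173.5]);yd=np.array([.17,.985]);print((tcp[:2]-c)@yd)
z=s[155:215,265:345]
z=cv2.convertScaleAbs((np.power(z/255.,.5)*255),alpha=1.0)
cv2.imwrite('pics/s15d.png',cv2.resize(z,None,fx=10,fy=10,interpolation=cv2.INTER_LANCZOS4))
E
```

```text
time: 10.9
tcp_pos: [565.2, 19.1, 36.8]
ee_rot: [0.765, 0.644, 0.003, -0.0]
wrist_force: [0.1, 9.3, 8.0]
width: 56.4
{'time': 10.9, 'joints': [-0.044, 0.504, 1.761, 0.005, 0.873, 0.125], 'tcp_pos': [565.213, 19.097, 36.835], 'ee_rot': [0.765, 0.644, 0.003, -0.0], 'wrist_force': [0.068, 9.267, 7.959], 'ft_torque': [1.632, -0.073, 0.051], 'width': 56.372}
-149.89549208748497
```

View pics/s15d.png

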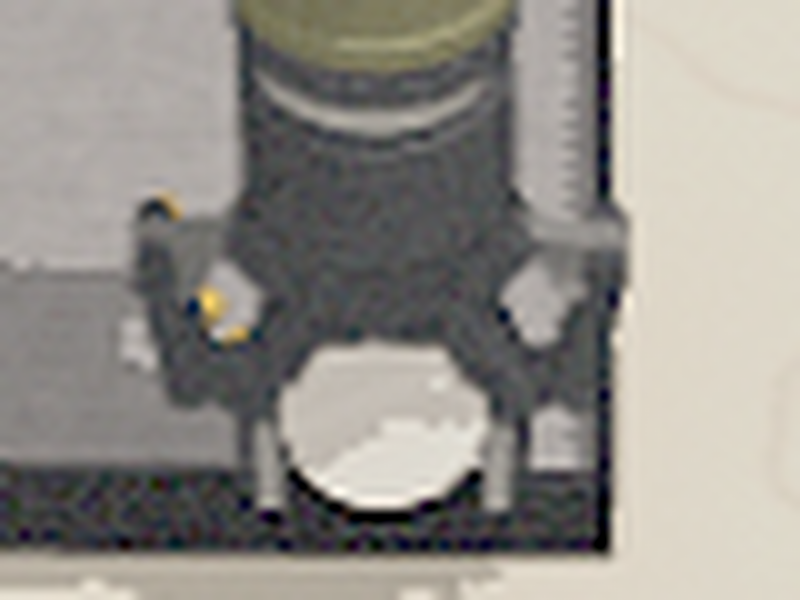

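```bash
python3 -m creep '[[1,-0.003,0,0,0],[1,-0.006,0,0.001,0],[1,-0.009,0,0.003,0],[1,-0.012,0,0.005,0],[1,-0.014,0,0.007,0]]';python3 - <<'E'
from h import *
st();s=snap('side','side16.png')
tcp=read_state()['tcp_pos'];c=np.array([548.5,173.5]);yd=np.array([.17,.985]);print((tcp[:2]-c)@yd)
z=s[155:215,265:345]
z=cv2.convertScaleAbs((np.power(z/255.,.5)*255),alpha=1.0)
cv2.imwrite('pics/s16d.png',cv2.resize(z,None,fx=10,fy=10,interpolation=cv2.INTER_LANCZOS4))
E
```

```text
time: 11.37
tcp_pos: [562.9, 4.4, 29.5]
ee_rot: [0.765, 0.644, 0.002, 0.0]
wrist_force: [0.8, 6.0, 4.9]
width: 56.3
{'time': 11.367, 'joints': [-0.069, 0.511, 1.773, 0.003, 0.853, 0.1], 'tcp_pos': [562.884, 4.443, 29.497], 'ee_rot': [0.765, 0.644, 0.002, 0.0], 'wrist_force': [0.797, 6.0, 4.869], 'ft_torque': [1.117, -0.157, -0.003], 'width': 56.269}
-164.50473128227944
```

View pics/s16d.png

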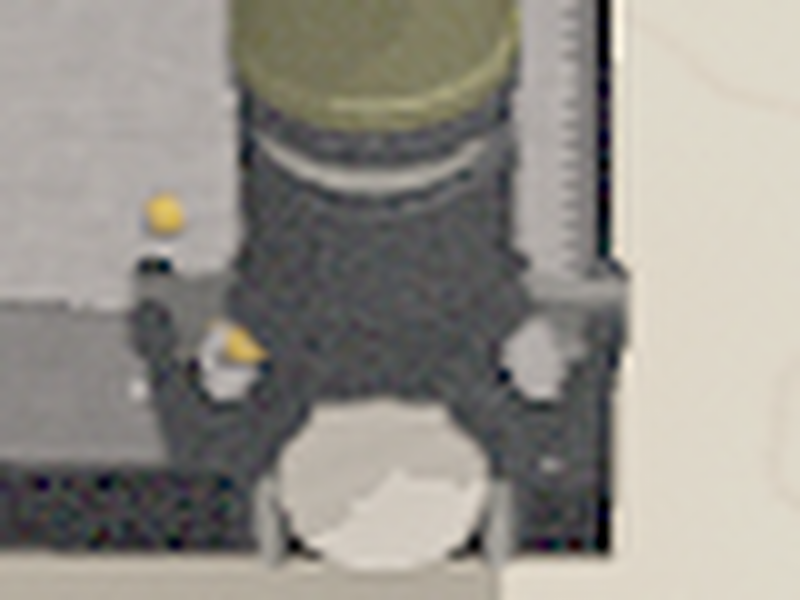

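```bash
python3 -m creep '[[1,0,0,0.003,0],[1,0,0,0.006,0],[1,0,0,0.009,0],[1,0,0,0.011,0],[1,0,0,0.013,0]]';python3 - <<'E'
from h import *
st();s=snap('side','side17.png')
tcp=read_state()['tcp_pos'];c=np.array([548.5,173.5]);yd=np.array([.17,.985]);print((tcp[:2]-c)@yd)
z=s[165:225,265:345]
z=cv2.convertScaleAbs((np.power(z/255.,.5)*255),alpha=1.0)
cv2.imwrite('pics/s17d.png',cv2.resize(z,None,fx=10,fy=10,interpolation=cv2.INTER_LANCZOS4))
E
```

```text
time: 11.83
tcp_pos: [562.7, 0.4, 17.6]
ee_rot: [0.764, 0.645, 0.0, 0.003]
wrist_force: [-2.5, -12.0, 18.0]
width: 56.3
{'time': 11.833, 'joints': [-0.072, 0.528, 1.783, -0.005, 0.826, 0.101], 'tcp_pos': [562.747, 0.449, 17.633], 'ee_rot': [0.764, 0.645, 0.0, 0.003], 'wrist_force': [-2.465, -12.002, 17.96], 'ft_torque': [-1.381, 0.41, 0.02], 'width': 56.327}
-168.056459725958
```

View pics/s17d.png

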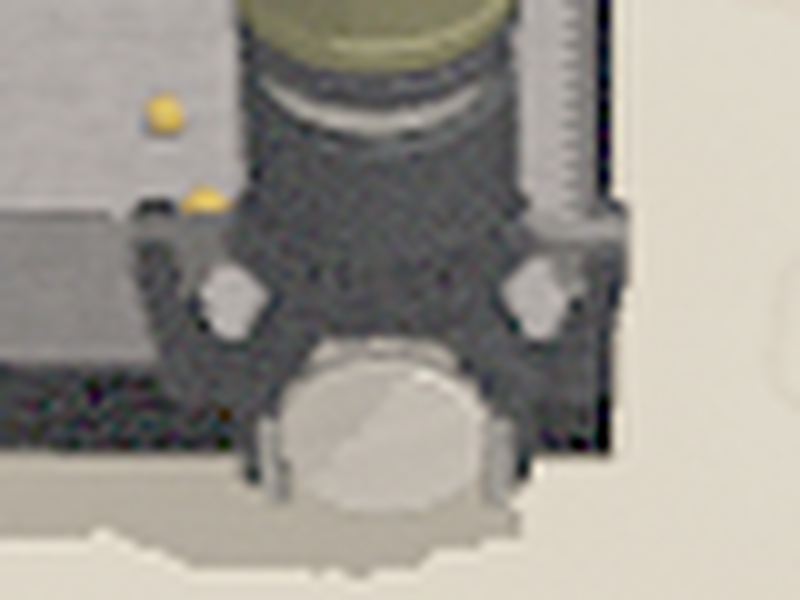

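```bash
python3 -m creep '[[1,0,0,-0.01,0],[1,-0.005,0,-0.025,0],[1,-0.01,0,-0.04,0],[1,-0.015,0,-0.05,0],[1,-0.02,0,-0.06,0]]';python3 - <<'E'
from h import *
st();s=snap('side','side18.png')
tcp=read_state()['tcp_pos'];print(tcp)
r=[overlay(s,tcp,80.2,th,a,off=o,up=u) for th,a,u,o in((96,37,24,-2),(100,30,28,0))]
cv2.imwrite('pics/o18.png',np.hstack(r))
E
```

```text
time: 12.3
tcp_pos: [557.6, -16.8, 76.1]
ee_rot: [0.765, 0.644, -0.0, 0.0]
wrist_force: [0.0, 0.5, -2.4]
width: 56.6
{'time': 12.3, 'joints': [-0.106, 0.444, 1.738, -0.0, 0.959, 0.065], 'tcp_pos': [557.613, -16.815, 76.097], 'ee_rot': [0.765, 0.644, -0.0, 0.0], 'wrist_force': [0.001, 0.481, -2.399], 'ft_torque': [-0.014, -0.047, 0.049], 'width': 56.608}
[558.64827891 -17.79569381  77.81827344]
```

View pics/o18.png

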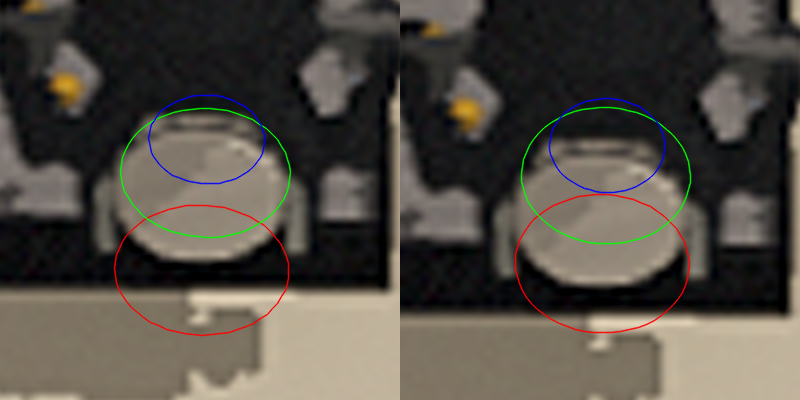

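```bash
python3 - <<'E'
from h import *
go(485,-215,70,80.2)
E
```

```text
shift [-0.2068 -0.0391  0.0078] len 0.211 yaw 0.03 head 80.23
```

```bash
python3 -m creep '[[1,-0.035,-0.008,0,0],[1,-0.07,-0.016,0,0],[1,-0.105,-0.024,0,0],[1,-0.14,-0.03,0,0],[1,-0.175,-0.037,0,0]]'; python3 -m creep '[[1,-0.015,-0.001,0.005,0],[1,-0.025,-0.001,0.015,0],[1,-0.03,-0.001,0.025,0],[1,-0.03,-0.001,0.03,0],[1,-0.03,-0.001,0.03,0]]'; python3 - <<'E'
from h import *
go(485,-215,20,80.2)
s=snap('side','side19.png')
cv2.imwrite('pics/s19.png',cv2.resize(s[210:330,235:365],None,fx=5,fy=5,interpolation=cv2.INTER_CUBIC))
E
```

```text
time: 12.77
tcp_pos: [490.7, -183.7, 75.0]
ee_rot: [0.765, 0.645, -0.0, -0.0]
wrist_force: [0.9, -0.6, -2.3]
width: 56.3
time: 13.18
tcp_pos: [484.4, -210.6, 43.2]
ee_rot: [0.765, 0.644, -0.001, -0.002]
wrist_force: [-0.4, 0.1, -1.6]
width: 56.4
shift [-0.0043  0.0014  0.0232] len 0.024 yaw 0.04 head 80.24
```

View pics/s19.png

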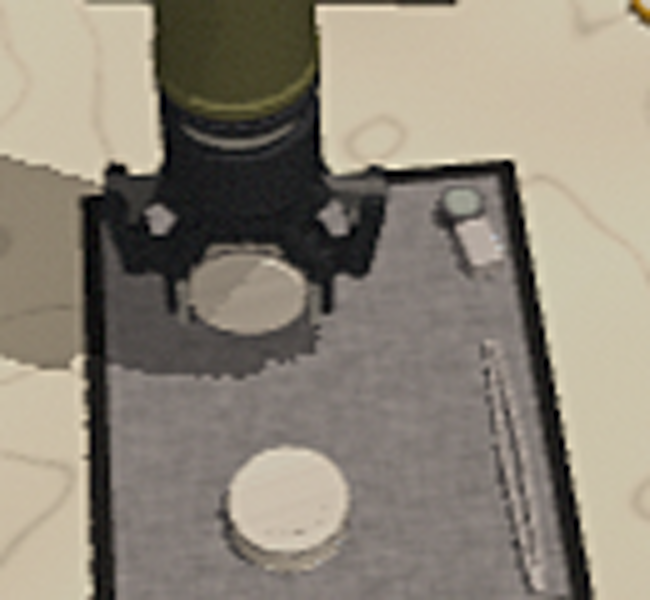

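Lower gently until it touches.

```bash
python3 -m creep '[[1,0,0,0.006,0],[1,0,0,0.012,0],[1,0,0,0.018,0],[1,0,0,0.022,0],[1,0,0,0.022,0]]'; python3 -m creep '[[1,0,0,0.002,0],[1,0,0,0.004,0],[1,0,0,0.006,0],[1,0,0,0.008,0],[1,0,0,0.008,0]]'
```

```text
time: 13.65
tcp_pos: [485.0, -211.3, 22.3]
ee_rot: [0.765, 0.645, -0.0, -0.001]
wrist_force: [-0.2, -0.0, -2.2]
width: 56.2
time: 14.07
tcp_pos: [485.4, -212.0, 15.0]
ee_rot: [0.765, 0.644, -0.0, -0.0]
wrist_force: [0.6, 0.5, -1.4]
width: 56.2
```

```bash
python3 -m creep '[[1,0,0,0.001,0],[1,0,0,0.002,0],[1,0,0,0.003,0],[1,0,0,0.004,0],[1,0,0,0.004,0]]'; python3 -m creep '[[1,0,0,0.001,0],[1,0,0,0.002,0],[1,0,0,0.003,0],[1,0,0,0.004,0],[1,0,0,0.004,0]]'; python3 - <<'E'
from h import *
s=snap('side','side20.png')
cv2.imwrite('pics/s20.png',cv2.resize(s[230:300,245:335],None,fx=8,fy=8,interpolation=cv2.INTER_CUBIC))
E
```

```text
time: 14.48
tcp_pos: [485.5, -212.0, 11.2]
ee_rot: [0.765, 0.644, -0.0, -0.0]
wrist_force: [0.4, 0.4, -2.2]
width: 56.6
time: 14.9
tcp_pos: [485.5, -212.0, 7.1]
ee_rot: [0.765, 0.644, -0.0, -0.0]
wrist_force: [-0.5, -0.6, -1.4]
width: 56.5
```

View pics/s20.png

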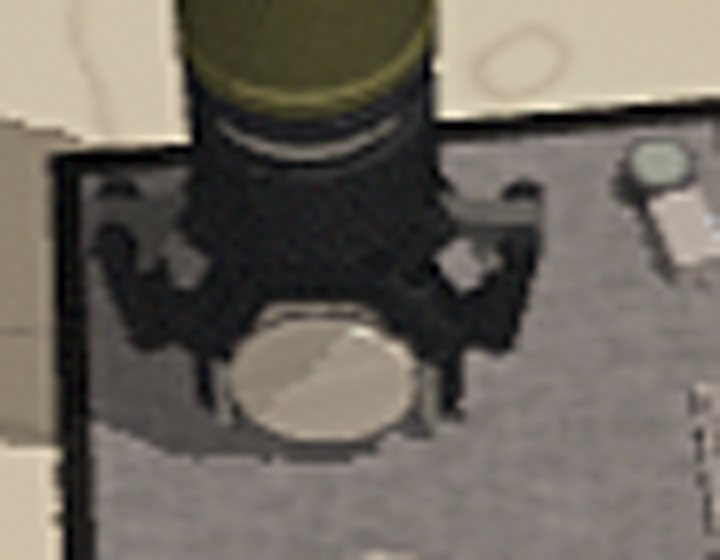

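```bash
python3 -m creep '[[1,0,0,0.001,0],[1,0,0,0.002,0],[0.5,0,0,0.002,0],[0.2,0,0,0.002,0],[0,0,0,0.002,0]]'; python3 -m creep '[[0,0,0,0,0],[0,0,0,0,0],[0,0,0,0,0],[0,0,0,0,0],[0,0,0,0,0]]'; python3 - <<'E'
from h import *
s=snap('side','side21.png')
cv2.imwrite('pics/s21.png',cv2.resize(s[230:300,245:335],None,fx=8,fy=8,interpolation=cv2.INTER_CUBIC))
E
```

```text
time: 15.37
tcp_pos: [485.9, -212.2, 5.5]
ee_rot: [0.765, 0.644, 0.0, 0.0]
wrist_force: [-0.5, -0.3, -0.9]
width: 78.5
time: 15.78
tcp_pos: [485.7, -212.0, 5.4]
ee_rot: [0.765, 0.644, 0.0, 0.0]
wrist_force: [-0.1, 0.1, 0.8]
width: 85.6
```

View pics/s21.png

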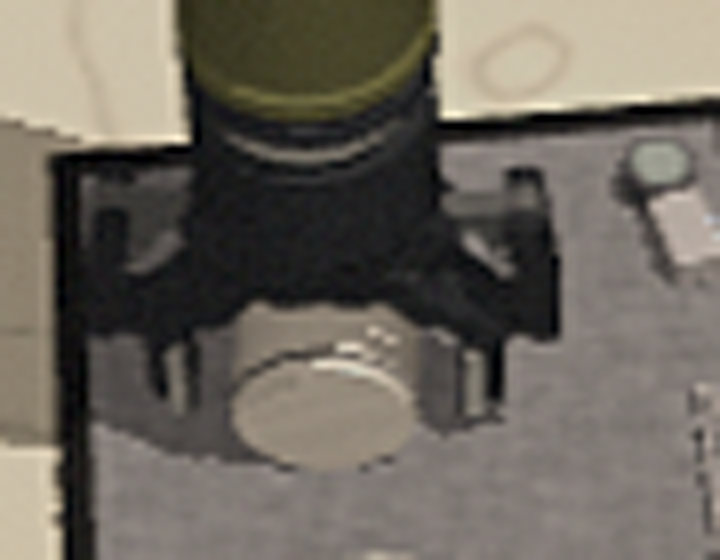

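```bash
python3 -m creep '[[0,0,0,-0.02,0],[0,0,0,-0.055,0],[0,0,0,-0.09,0],[0,0,0,-0.125,0],[0,0,0,-0.16,0]]'; python3 - <<'E'
from h import *
s=snap('side','side22.png')
cv2.imwrite('pics/s22.png',cv2.resize(s[230:300,245:335],None,fx=8,fy=8,interpolation=cv2.INTER_CUBIC))
st()
E
```

```text
time: 16.25
tcp_pos: [485.1, -211.8, 166.8]
ee_rot: [0.765, 0.644, -0.0, -0.0]
wrist_force: [0.2, 0.1, -0.1]
width: 85.4
{'time': 16.3, 'joints': [-0.491, 0.296, 1.682, 0.0, 1.151, -0.321], 'tcp_pos': [489.325, -213.938, 173.892], 'ee_rot': [0.765, 0.644, 0.002, 0.006], 'wrist_force': [2.603, -0.787, 3.604], 'ft_torque': [-0.06, -0.072, 0.022], 'width': 85.484}
```

View pics/s22.png

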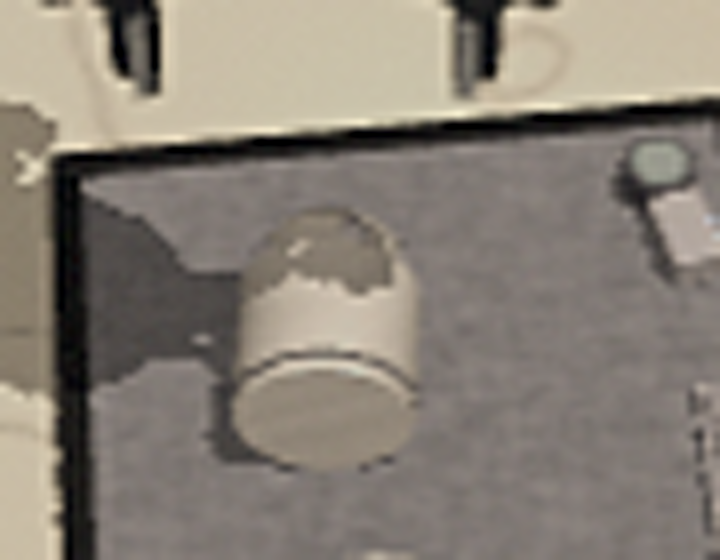

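```bash
python3 - <<'E'
from h import *
b=ray('side',284.9,281.3,35);print(b)
s=cv2.imread('pics/side22.png')
r=[overlay(s,b,hd,90,0,up=0) for hd in(80,86)]
cv2.imwrite('pics/o22.png',np.hstack(r))
E
```

```text
[ 481.66475175 -231.7763855    35.        ]
```

View pics/o22.png

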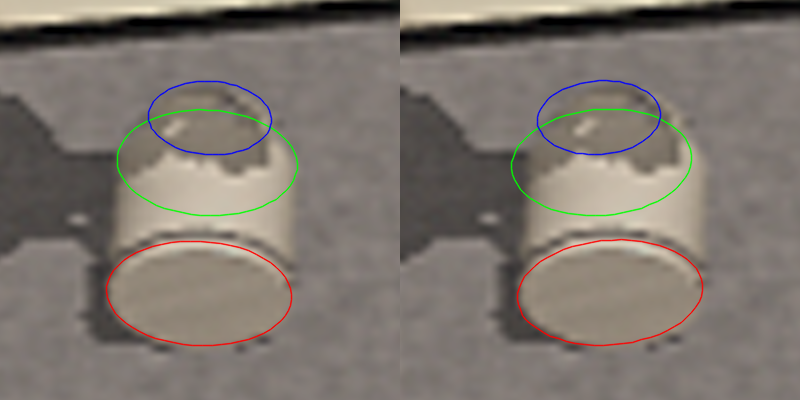

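```bash
python3 - <<'E'
from h import *
go(488,-195.4,166,80.2);go(488,-195.4,40,80.2)
E
```

```text
shift [ 0.0181 -0.0045  0.0078] len 0.02 yaw 0.04 head 80.24
shift [ 0.0186 -0.006   0.1338] len 0.135 yaw 0.04 head 80.24
```

```bash
python3 -m creep '[[0,0.01,0,0.02,0],[0,0.017,0,0.05,0],[0,0.017,0,0.08,0],[0,0.017,0,0.105,0],[0,0.017,0,0.12,0]]'; python3 -m creep '[[0,0,0,0.01,0],[0,0,0,0.02,0],[0,0,0,0.03,0],[0,0,0,0.035,0],[0,0,0,0.035,0]]';  python3 -m creep '[[1,0,0,0,0],[1,0,0,0,0],[1,0,0,0,0],[1,0,0,0,0],[1,0,0,0,0]]'; python3 - <<'E'
from h import *
s=snap('side','side23.png')
tcp=read_state()['tcp_pos'];print(tcp)
r=[overlay(s,tcp,80.2,th,a,off=o,up=u) for th,a,u,o in((90,37,25,0),(90,32,25,0))]
cv2.imwrite('pics/o23.png',np.hstack(r))
E
```

```text
time: 16.72
tcp_pos: [486.9, -194.3, 42.9]
ee_rot: [0.765, 0.644, -0.001, -0.002]
wrist_force: [-0.1, 0.0, 0.3]
width: 85.6
time: 17.13
tcp_pos: [488.2, -195.2, 9.6]
ee_rot: [0.765, 0.644, -0.0, -0.001]
wrist_force: [0.4, 0.3, 0.6]
width: 85.0
time: 17.55
tcp_pos: [489.0, -195.6, 11.2]
ee_rot: [0.765, 0.644, 0.0, 0.001]
wrist_force: [-0.9, 0.1, 5.0]
width: 56.7
[ 489.07819468 -195.61148904   11.24762825]
```

View pics/o23.png

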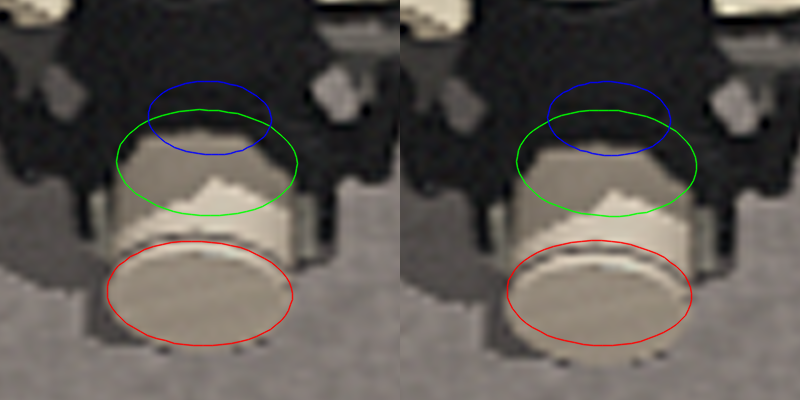

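```bash
python3 -m creep '[[1,0,0,-0.02,0],[1,0.02,0.003,-0.05,0],[1,0.05,0.01,-0.07,0],[1,0.085,0.018,-0.07,0],[1,0.12,0.026,-0.07,0]]';  python3 - <<'E'
from h import *
st();go(579.2,87,70,80.2)
E
```

```text
time: 18.02
tcp_pos: [536.0, -81.0, 82.1]
ee_rot: [0.765, 0.644, 0.001, 0.002]
wrist_force: [-0.1, 0.6, -2.3]
width: 56.2
{'time': 18.017, 'joints': [-0.228, 0.417, 1.77, 0.0, 0.951, -0.055], 'tcp_pos': [536.001, -80.97, 82.075], 'ee_rot': [0.765, 0.644, 0.001, 0.002], 'wrist_force': [-0.065, 0.58, -2.345], 'ft_torque': [0.036, -0.002, -0.038], 'width': 56.22}
shift [0.1729 0.0137 0.0121] len 0.174 yaw -0.08 head 80.12
```

```bash
python3 -m creep '[[1,0.035,0.003,0,0],[1,0.07,0.006,0,0],[1,0.105,0.009,0,0],[1,0.14,0.012,0,0],[1,0.173,0.014,0,0]]'; python3 -m creep '[[1,0,0,0.01,0],[1,0,0,0.02,0],[1,0,0,0.03,0],[1,0,0,0.038,0],[1,0,0,0.042,0]]';  python3 - <<'E'
from h import *
st();go(579.2,87,32,80.2)
tcp=read_state()['tcp_pos'];c=np.array([548.5,173.5]);yd=np.array([.17,.985]);print((tcp[:2]-c)@yd)
s=snap('side','side24.png')
r=[overlay(s,tcp,80.2,th,a,off=o,up=u) for th,a,u,o in((90,37,24,0),(85,37,24,0))]
cv2.imwrite('pics/o24.png',np.hstack(r))
E
```

```text
time: 18.43
tcp_pos: [577.6, 88.7, 80.1]
ee_rot: [0.765, 0.644, -0.0, -0.0]
wrist_force: [0.3, -0.0, -2.3]
width: 56.4
time: 18.85
tcp_pos: [575.8, 85.2, 36.3]
ee_rot: [0.765, 0.644, -0.002, -0.001]
wrist_force: [-0.1, -0.4, -2.0]
width: 56.5
{'time': 18.85, 'joints': [0.075, 0.524, 1.717, -0.0, 0.904, 0.247], 'tcp_pos': [575.827, 85.247, 36.282], 'ee_rot': [0.765, 0.644, -0.002, -0.001], 'wrist_force': [-0.121, -0.392, -1.966], 'ft_torque': [0.044, -0.023, -0.0], 'width': 56.545}
shift [0.0023 0.003  0.0043] len 0.006 yaw -0.06 head 80.14
-82.28388396869292
```

View pics/o24.png

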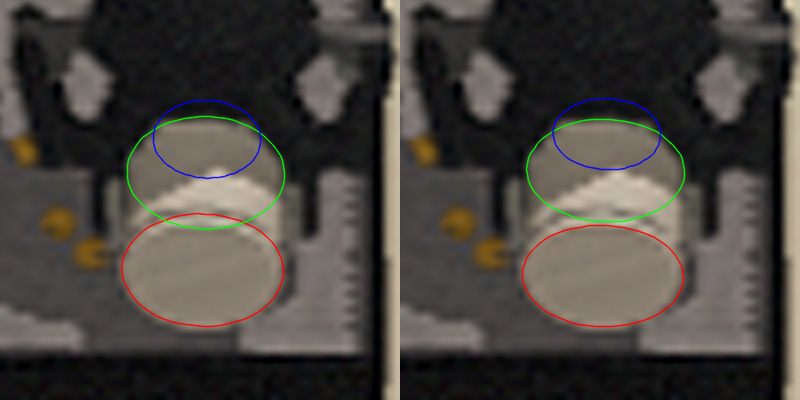

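```bash
python3 -m creep '[[1,-0.006,0,0.004,0],[1,-0.011,0,0.004,0],[1,-0.015,0,0.003,0],[1,-0.018,0,0,0],[1,-0.02,0,-0.002,0]]';  python3 - <<'E'
from h import *
st()
tcp=read_state()['tcp_pos'];c=np.array([548.5,173.5]);yd=np.array([.17,.985]);print((tcp[:2]-c)@yd)
s=snap('side','side25.png')
r=[overlay(s,tcp,80.2,th,a,off=o,up=u) for th,a,u,o in((90,37,24,0),(80,37,24,0))]
cv2.imwrite('pics/o25.png',np.hstack(r))
E
```

```text
time: 19.32
tcp_pos: [574.8, 68.3, 40.9]
ee_rot: [0.766, 0.643, 0.002, -0.001]
wrist_force: [0.3, 8.2, -4.0]
width: 56.3
{'time': 19.317, 'joints': [0.043, 0.512, 1.726, 0.005, 0.902, 0.213], 'tcp_pos': [574.791, 68.309, 40.87], 'ee_rot': [0.766, 0.643, 0.002, -0.001], 'wrist_force': [0.345, 8.199, -3.999], 'ft_torque': [1.526, -0.148, 0.005], 'width': 56.333}
-99.14378325175893
```

View pics/o25.png

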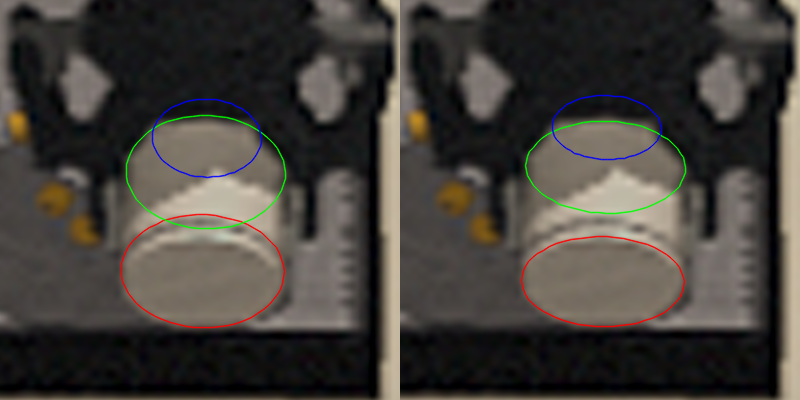

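```bash
python3 -m creep '[[1,-0.003,0,-0.001,0],[1,-0.006,0,-0.003,0],[1,-0.009,0,-0.005,0],[1,-0.012,0,-0.007,0],[1,-0.014,0,-0.008,0]]';  python3 - <<'E'
from h import *
st()
tcp=read_state()['tcp_pos'];c=np.array([548.5,173.5]);yd=np.array([.17,.985]);print((tcp[:2]-c)@yd)
s=snap('side','side26.png')
r=[overlay(s,tcp,80.2,th,a,off=o,up=u) for th,a,u,o in((70,37,24,0),(60,37,24,0))]
cv2.imwrite('pics/o26.png',np.hstack(r))
E
```

```text
time: 19.78
tcp_pos: [573.0, 55.2, 49.6]
ee_rot: [0.766, 0.643, 0.003, -0.001]
wrist_force: [0.3, 8.0, -0.1]
width: 56.2
{'time': 19.783, 'joints': [0.02, 0.497, 1.727, 0.006, 0.915, 0.189], 'tcp_pos': [572.983, 55.158, 49.602], 'ee_rot': [0.766, 0.643, 0.003, -0.001], 'wrist_force': [0.34, 7.987, -0.058], 'ft_torque': [1.753, -0.142, -0.016], 'width': 56.189}
-112.40425210377106
```

View pics/o26.png

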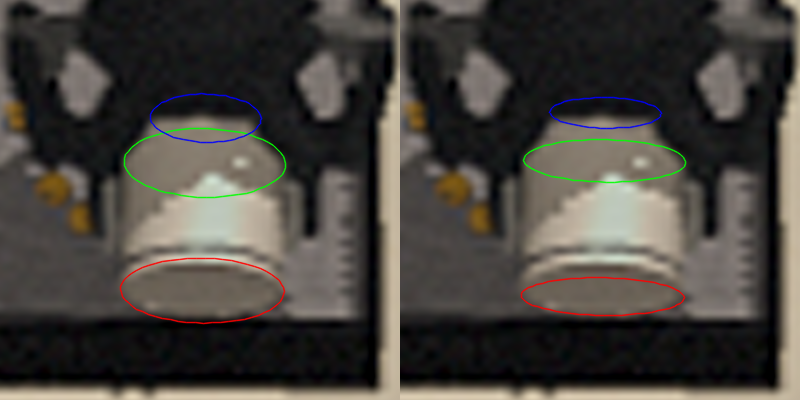

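Excellent, about 65°. Continue.

```bash
python3 -m creep '[[1,-0.003,0,-0.001,0],[1,-0.006,0,-0.002,0],[1,-0.009,0,-0.003,0],[1,-0.012,0,-0.004,0],[1,-0.014,0,-0.004,0]]';  python3 - <<'E'
from h import *
st()
tcp=read_state()['tcp_pos'];c=np.array([548.5,173.5]);yd=np.array([.17,.985]);print((tcp[:2]-c)@yd)
s=snap('side','side27.png')
r=[overlay(s,tcp,80.2,th,a,off=o,up=u) for th,a,u,o in((50,37,24,0),(40,37,24,0))]
cv2.imwrite('pics/o27.png',np.hstack(r))
E
```

```text
time: 20.25
tcp_pos: [570.6, 39.4, 53.8]
ee_rot: [0.765, 0.644, 0.001, 0.001]
wrist_force: [0.1, 0.7, 1.7]
width: 56.5
{'time': 20.25, 'joints': [-0.005, 0.488, 1.731, 0.001, 0.92, 0.165], 'tcp_pos': [570.64, 39.428, 53.774], 'ee_rot': [0.765, 0.644, 0.001, 0.001], 'wrist_force': [0.09, 0.707, 1.656], 'ft_torque': [0.212, -0.039, 0.001], 'width': 56.458}
-128.2968912210855
```

View pics/o27.png

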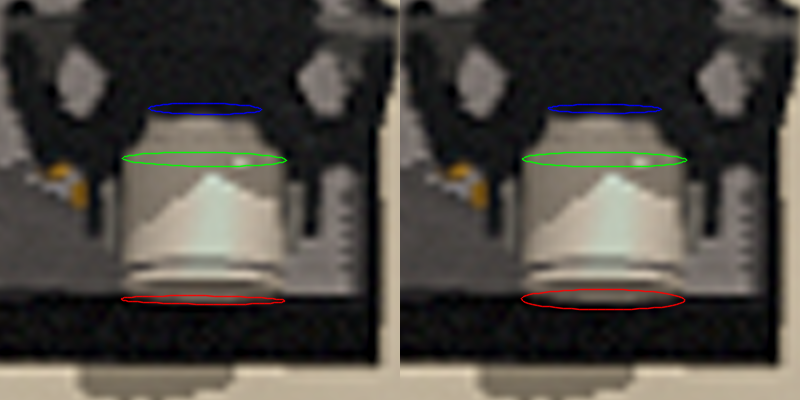

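```bash
python3 -m creep '[[1,0.008,0,-0.002,0],[1,0.014,0,0,0],[1,0.014,0,0.006,0],[1,0.012,0,0.006,0],[1,0.008,0,0.006,0]]';  python3 -m creep '[[1,-0.003,0,-0.001,0],[1,-0.006,0,-0.002,0],[1,-0.009,0,-0.003,0],[1,-0.012,0,-0.003,0],[1,-0.014,0,-0.003,0]]'; python3 - <<'E'
from h import *
st()
tcp=read_state()['tcp_pos'];c=np.array([548.5,173.5]);yd=np.array([.17,.985]);print((tcp[:2]-c)@yd)
s=snap('side','side28.png')
r=[overlay(s,tcp,80.2,th,a,off=o,up=u) for th,a,u,o in((40,37,24,0),(30,37,24,0))]
cv2.imwrite('pics/o28.png',np.hstack(r))
E
```

```text
time: 20.72
tcp_pos: [570.5, 49.7, 45.7]
ee_rot: [0.765, 0.644, 0.001, -0.002]
wrist_force: [0.3, 17.3, 3.0]
width: 56.3
time: 21.13
tcp_pos: [569.6, 36.3, 50.3]
ee_rot: [0.765, 0.644, 0.003, -0.001]
wrist_force: [-0.6, 11.4, 5.1]
width: 56.4
{'time': 21.133, 'joints': [-0.014, 0.491, 1.737, 0.007, 0.912, 0.155], 'tcp_pos': [569.575, 36.314, 50.276], 'ee_rot': [0.765, 0.644, 0.003, -0.001], 'wrist_force': [-0.609, 11.352, 5.15], 'ft_torque': [1.942, 0.033, -0.013], 'width': 56.369}
-131.5458528066201
```

View pics/o28.png

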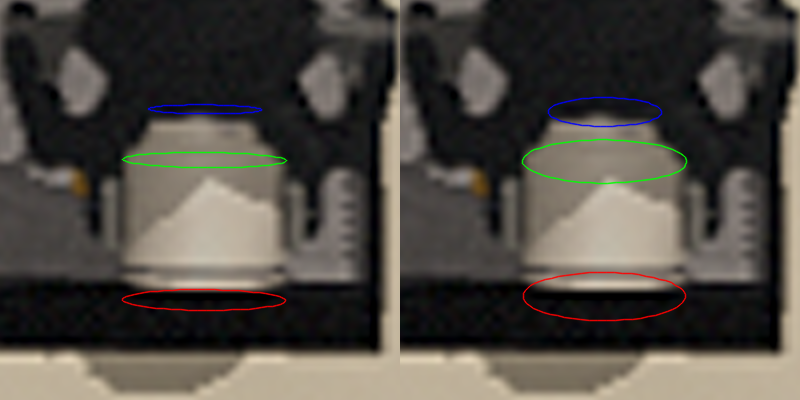

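```bash
python3 -m creep '[[1,-0.003,0,0.001,0],[1,-0.006,0,0.001,0],[1,-0.009,0,0.001,0],[1,-0.012,0,0.001,0],[1,-0.014,0,0.001,0]]'; python3 - <<'E'
from h import *
st()
tcp=read_state()['tcp_pos'];c=np.array([548.5,173.5]);yd=np.array([.17,.985]);print((tcp[:2]-c)@yd)
s=snap('side','side29.png')
r=[overlay(s,tcp,80.2,th,a,off=o,up=u) for th,a,u,o in((35,34,24,0),(25,34,24,0))]
cv2.imwrite('pics/o29.png',np.hstack(r))
E
```

```text
time: 21.6
tcp_pos: [567.7, 22.0, 49.6]
ee_rot: [0.765, 0.644, 0.003, -0.0]
wrist_force: [-1.0, 8.1, 4.8]
width: 56.5
{'time': 21.6, 'joints': [-0.039, 0.489, 1.744, 0.006, 0.905, 0.13], 'tcp_pos': [567.731, 22.0, 49.562], 'ee_rot': [0.765, 0.644, 0.003, -0.0], 'wrist_force': [-0.968, 8.141, 4.775], 'ft_torque': [1.57, -0.179, 0.008], 'width': 56.526}
-145.95849915782762
```

View pics/o29.png

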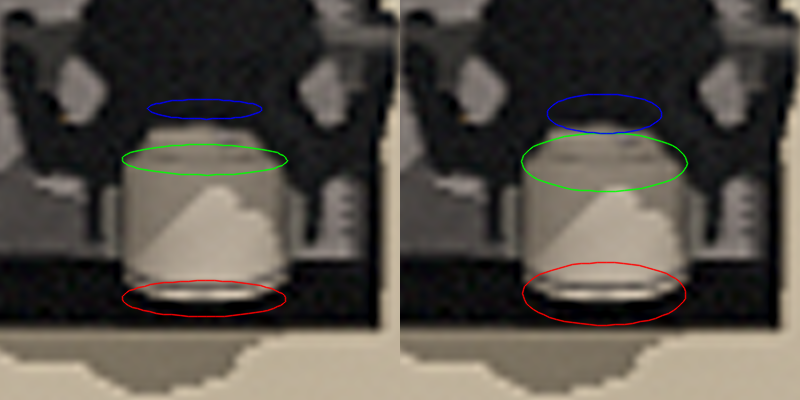

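```bash
python3 -m creep '[[1,-0.003,0,0.001,0],[1,-0.006,0,0.002,0],[1,-0.009,0,0.003,0],[1,-0.011,0,0.004,0],[1,-0.012,0,0.005,0]]'; python3 - <<'E'
from h import *
st()
tcp=read_state()['tcp_pos'];c=np.array([548.5,173.5]);yd=np.array([.17,.985]);print((tcp[:2]-c)@yd)
s=snap('side','side30.png')
r=[overlay(s,tcp,80.2,th,a,off=o,up=u) for th,a,u,o in((25,34,24,0),(15,34,24,0))]
cv2.imwrite('pics/o30.png',np.hstack(r))
E
```

```text
time: 22.07
tcp_pos: [566.0, 9.1, 45.0]
ee_rot: [0.765, 0.644, 0.002, 0.0]
wrist_force: [0.4, 3.9, 6.8]
width: 56.5
{'time': 22.067, 'joints': [-0.06, 0.493, 1.753, 0.004, 0.892, 0.109], 'tcp_pos': [565.982, 9.149, 44.964], 'ee_rot': [0.765, 0.644, 0.002, 0.0], 'wrist_force': [0.383, 3.873, 6.755], 'ft_torque': [0.918, 0.083, 0.012], 'width': 56.518}
-158.91431861196537
```

View pics/o30.png

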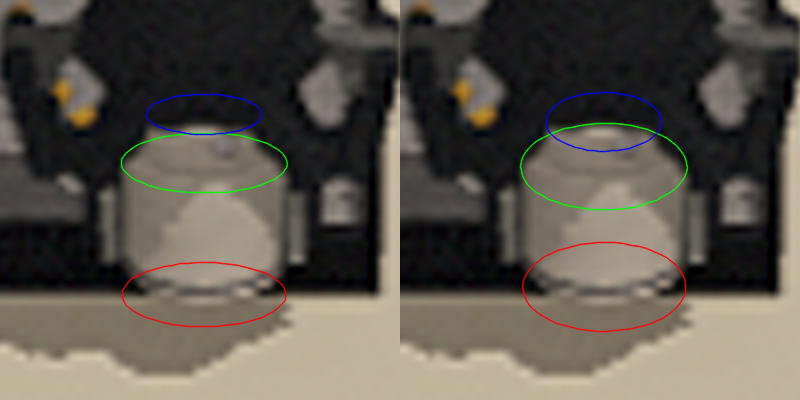

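```bash
python3 -m creep '[[1,0,0,-0.015,0],[1,-0.01,-0.005,-0.03,0],[1,-0.035,-0.015,-0.045,0],[1,-0.07,-0.03,-0.05,0],[1,-0.105,-0.045,-0.05,0]]'; python3 - <<'E'
from h import *
st();go(480,-185,70,80.2)
E
```

```text
time: 22.53
tcp_pos: [502.7, -89.0, 94.6]
ee_rot: [0.764, 0.645, 0.001, 0.002]
wrist_force: [-0.2, -0.4, -2.4]
width: 56.5
{'time': 22.533, 'joints': [-0.258, 0.365, 1.823, -0.001, 0.95, -0.089], 'tcp_pos': [502.652, -89.002, 94.623], 'ee_rot': [0.764, 0.645, 0.001, 0.002], 'wrist_force': [-0.158, -0.408, -2.432], 'ft_torque': [-0.081, -0.068, -0.011], 'width': 56.529}
shift [-0.0984 -0.0064  0.0247] len 0.102 yaw 0.18 head 80.38
```

```bash
python3 -m creep '[[1,-0.03,-0.002,0,0.2],[1,-0.06,-0.004,0.01,0.2],[1,-0.085,-0.006,0.02,0.2],[1,-0.095,-0.006,0.025,0.2],[1,-0.095,-0.006,0.025,0.2]]'; python3 - <<'E'
from h import *
st();tcp=read_state()['tcp_pos']
s=snap('side','side31.png')
r=[overlay(s,tcp,80.2,th,a,off=o,up=u) for th,a,u,o in((23,31,24,0),(23,31,24,5))]
cv2.imwrite('pics/o31.png',np.hstack(r))
E
```

```text
time: 22.95
tcp_pos: [478.5, -182.6, 67.1]
ee_rot: [0.767, 0.642, -0.001, -0.001]
wrist_force: [0.1, -0.2, -2.0]
width: 56.4
{'time': 22.95, 'joints': [-0.447, 0.408, 1.844, -0.001, 0.891, -0.269], 'tcp_pos': [478.467, -182.603, 67.081], 'ee_rot': [0.767, 0.642, -0.001, -0.001], 'wrist_force': [0.12, -0.22, -2.021], 'ft_torque': [0.028, -0.017, 0.018], 'width': 56.377}
```

View pics/o31.png

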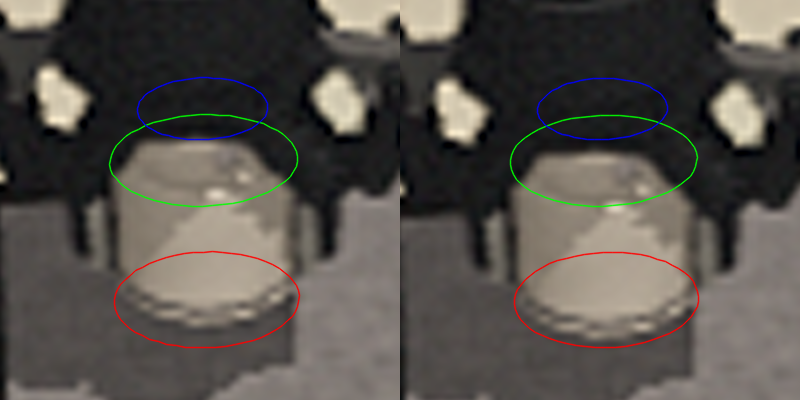

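```bash
python3 -m creep '[[1,0,0,0.012,0],[1,0,0,0.024,0],[1,0,0,0.034,0],[1,0,0,0.04,0],[1,0,0,0.042,0]]';python3 -m creep '[[1,0,0,0.002,0],[1,0,0,0.004,0],[1,0,0,0.006,0],[1,0,0,0.008,0],[1,0,0,0.01,0]]'; python3 - <<'E'
from h import *
st();tcp=read_state()['tcp_pos']
s=snap('side','side32.png')
r=[overlay(s,tcp,80.2,th,a,off=o,up=u) for th,a,u,o in((15,31,24,4),(0,31,24,4))]
cv2.imwrite('pics/o32.png',np.hstack(r))
E
```

```text
time: 23.42
tcp_pos: [479.4, -179.4, 25.3]
ee_rot: [0.765, 0.643, -0.0, -0.001]
wrist_force: [-0.5, -0.2, -2.3]
width: 56.5
time: 23.83
tcp_pos: [480.3, -180.9, 17.1]
ee_rot: [0.766, 0.643, 0.0, 0.001]
wrist_force: [-4.3, -0.3, 25.4]
width: 56.5
{'time': 23.833, 'joints': [-0.442, 0.484, 1.891, -0.0, 0.765, -0.268], 'tcp_pos': [480.298, -180.93, 17.132], 'ee_rot': [0.766, 0.643, 0.0, 0.001], 'wrist_force': [-4.309, -0.279, 25.377], 'ft_torque': [0.628, 0.716, 0.138], 'width': 56.481}
```

View pics/o32.png

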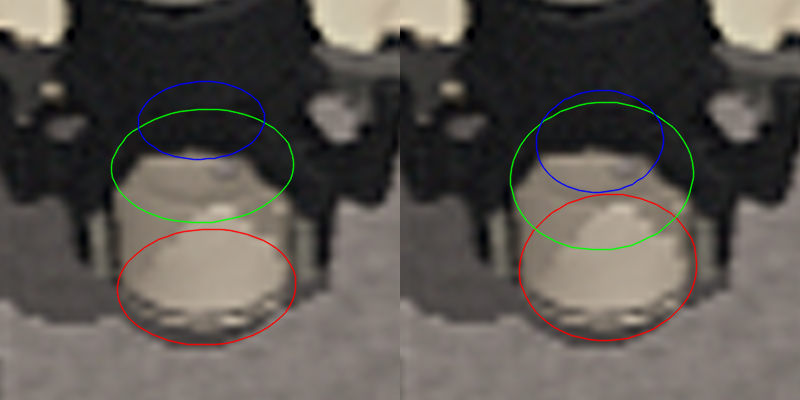

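```bash
python3 -m creep '[[1,0,0,0.001,0],[1,0,0,0.002,0],[1,0,0,0.003,0],[1,0,0,0.004,0],[1,0,0,0.004,0]]'; python3 - <<'E'
from h import *
st();tcp=read_state()['tcp_pos']
s=snap('side','side33.png')
r=[overlay(s,tcp,80.2,th,a,off=o,up=u) for th,a,u,o in((12,29,24,4),(0,29,24,4))]
cv2.imwrite('pics/o33.png',np.hstack(r))
E
```

```text
time: 24.3
tcp_pos: [482.1, -182.3, 15.2]
ee_rot: [0.766, 0.643, 0.001, 0.003]
wrist_force: [-2.4, -2.3, 19.3]
width: 56.3
{'time': 24.3, 'joints': [-0.443, 0.488, 1.892, -0.001, 0.755, -0.268], 'tcp_pos': [482.089, -182.32, 15.206], 'ee_rot': [0.766, 0.643, 0.001, 0.003], 'wrist_force': [-2.446, -2.344, 19.328], 'ft_torque': [0.191, 0.345, 0.08], 'width': 56.33}
```

View pics/o33.png

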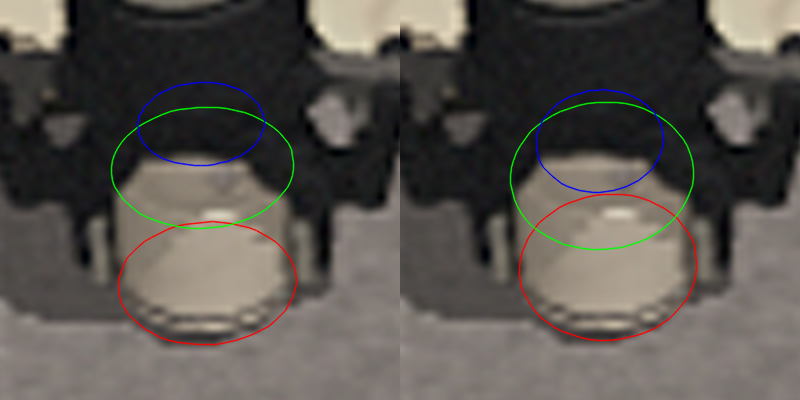

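```bash
python3 -m creep '[[1,0,0,0.001,0],[1,0,0,0.002,0],[1,0,0,0.003,0],[1,0,0,0.004,0],[1,0,0,0.004,0]]'; python3 -m creep '[[0.6,0,0,0,0],[0.3,0,0,0,0],[0,0,0,0,0],[0,0,0,0,0],[0,0,0,0,0]]'; python3 - <<'E'
from h import *
st();tcp=read_state()['tcp_pos']
s=snap('side','side34.png')
cv2.imwrite('pics/s34.png',cv2.resize(s[220:300,235:335],None,fx=7,fy=7,interpolation=cv2.INTER_CUBIC))
E
```

```text
time: 24.77
tcp_pos: [483.8, -183.5, 11.8]
ee_rot: [0.766, 0.643, 0.002, 0.005]
wrist_force: [-1.2, -4.7, 20.6]
width: 56.4
time: 25.18
tcp_pos: [479.5, -180.4, 8.1]
ee_rot: [0.766, 0.643, -0.0, -0.0]
wrist_force: [0.6, 0.2, -0.7]
width: 85.5
{'time': 25.183, 'joints': [-0.442, 0.499, 1.899, 0.0, 0.744, -0.268], 'tcp_pos': [479.526, -180.393, 8.102], 'ee_rot': [0.766, 0.643, -0.0, -0.0], 'wrist_force': [0.568, 0.2, -0.713], 'ft_torque': [0.008, 0.032, -0.04], 'width': 85.482}
```

View pics/s34.png

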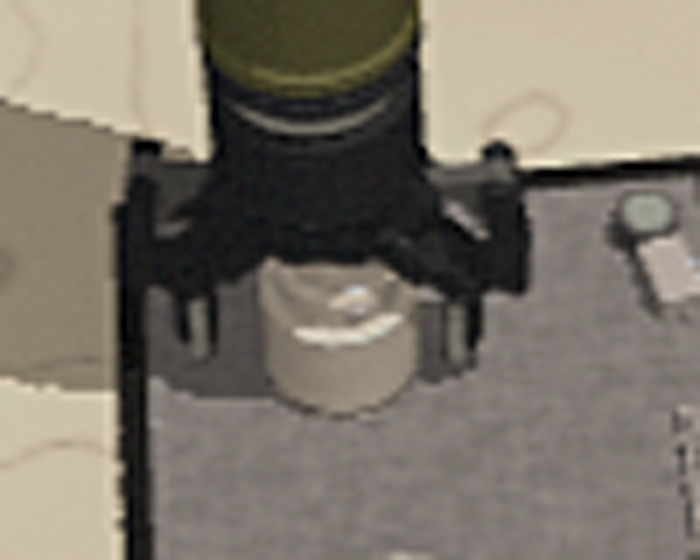

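```bash
python3 -m creep '[[0,0,0,-0.03,0],[0,0,0,-0.065,0],[0,0,0,-0.1,0],[0,0,0,-0.115,0],[0,-0.01,0,-0.12,0]]'; python3 - <<'E'
from h import *
go(489.6,-307.7,126,80.2)
E
```

```text
time: 25.65
tcp_pos: [479.9, -190.2, 131.1]
ee_rot: [0.765, 0.644, 0.001, 0.002]
wrist_force: [0.3, -0.7, 0.6]
width: 85.2
shift [-0.1141  0.0297  0.0054] len 0.118 yaw -0.08 head 80.12
```

```bash
python3 -m creep '[[0,-0.03,0.008,0,0],[0,-0.06,0.016,0,0],[0,-0.09,0.024,0,0],[0,-0.112,0.029,0,0],[0,-0.114,0.03,0,0]]'; python3 - <<'E'
from h import *
st();go(489.6,-307.7,6,80.2)
s=snap('side','side35.png');t=snap('top','top35.png')
cv2.imwrite('pics/s35.png',cv2.resize(s[230:310,235:335],None,fx=7,fy=7,interpolation=cv2.INTER_CUBIC))
cv2.imwrite('pics/t35.png',cv2.resize(t[180:300,330:450],None,fx=5,fy=5,interpolation=cv2.INTER_CUBIC))
E
```

```text
time: 26.07
tcp_pos: [487.9, -312.7, 126.8]
ee_rot: [0.767, 0.642, -0.001, 0.001]
wrist_force: [0.4, -0.3, 0.1]
width: 85.2
{'time': 26.067, 'joints': [-0.642, 0.409, 1.636, -0.002, 1.096, -0.464], 'tcp_pos': [487.87, -312.717, 126.789], 'ee_rot': [0.767, 0.642, -0.001, 0.001], 'wrist_force': [0.406, -0.287, 0.075], 'ft_torque': [-0.012, 0.035, -0.003], 'width': 85.201}
shift [0.0055 0.0008 0.1208] len 0.121 yaw -0.32 head 79.88
```

View pics/s35.png

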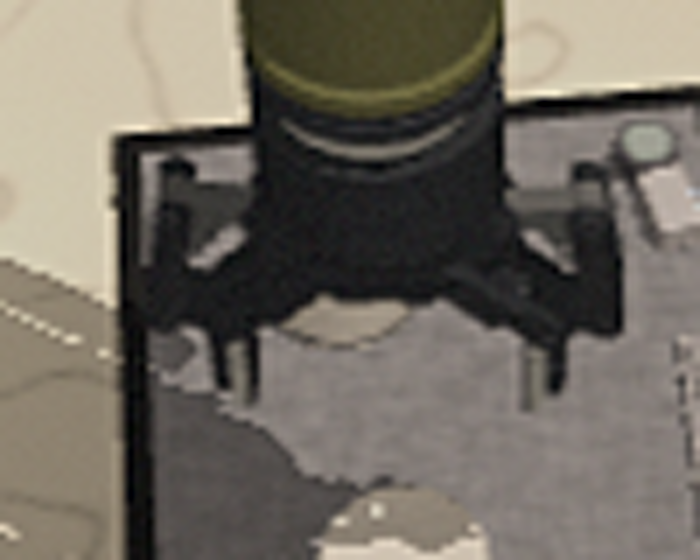

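View pics/t35.png

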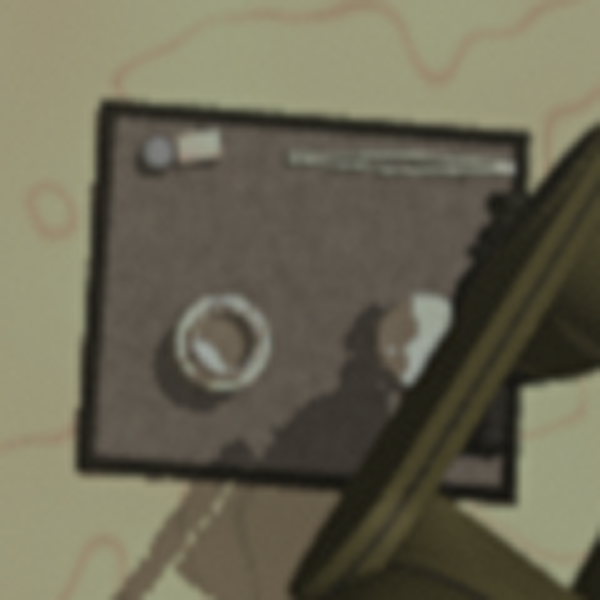

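```bash
python3 -m creep '[[0,0,0,0.03,0],[0,0,0,0.06,0],[0,0,0,0.08,0],[0,0,0,0.085,0],[0,0,0,0.085,0]]'; python3 -m creep '[[0,0,0,0,0],[0,0,0,0,0],[0,0,0,0,0],[0,0,0,0,0],[0,0,0,0,0]]'; python3 - <<'E'
from h import *
print('pot shoulder top',ray('top',374.2,247.8,56))
st();go(489.6,-307.7,6,80.2)
E
```

```text
time: 26.58
tcp_pos: [485.9, -305.5, 41.1]
ee_rot: [0.766, 0.643, -0.001, -0.003]
wrist_force: [0.4, 0.4, 0.7]
width: 85.6
time: 27.0
tcp_pos: [488.5, -308.3, 44.4]
ee_rot: [0.766, 0.643, 0.0, 0.001]
wrist_force: [-0.2, 0.1, -0.7]
width: 85.6
pot shoulder top [ 485.39833451 -177.34820181   56.        ]
{'time': 27.0, 'joints': [-0.636, 0.506, 1.725, 0.0, 0.908, -0.462], 'tcp_pos': [488.525, -308.299, 44.385], 'ee_rot': [0.766, 0.643, 0.0, 0.001], 'wrist_force': [-0.15, 0.13, -0.705], 'ft_torque': [0.065, -0.016, 0.004], 'width': 85.59}
shift [0.0008 0.0009 0.0384] len 0.038 yaw -0.17 head 80.03
```

```bash
python3 -m creep '[[0,0.001,0.001,0.012,0],[0,0.001,0.001,0.024,0],[0,0.001,0.001,0.034,0],[0,0.001,0.001,0.038,0],[0,0.001,0.001,0.038,0]]'; python3 -m creep '[[0.1,0,0,0,0],[1,0,0,0,0],[1,0,0,0,0],[1,0,0,0,0],[1,0,0,0,0]]'; python3 -m creep '[[1,0,0,-0.015,0],[1,0,0,-0.035,0],[1,0,0,-0.055,0],[1,0,0,-0.075,0],[1,0,0,-0.095,0]]';python3 - <<'E'
from h import *
s=snap('side','side36.png')
cv2.imwrite('pics/s36.png',cv2.resize(s[230:310,235:335],None,fx=7,fy=7,interpolation=cv2.INTER_CUBIC))
E
```

```text
time: 27.42
tcp_pos: [488.3, -306.6, 4.3]
ee_rot: [0.766, 0.643, -0.0, -0.001]
wrist_force: [-0.6, 0.1, 0.8]
width: 85.5
time: 27.83
tcp_pos: [489.7, -307.6, 6.2]
ee_rot: [0.766, 0.643, 0.0, 0.001]
wrist_force: [1.1, 0.4, 5.1]
width: 55.8
time: 28.25
tcp_pos: [488.7, -306.8, 101.0]
ee_rot: [0.766, 0.643, -0.0, -0.0]
wrist_force: [-0.1, 0.6, 0.0]
width: 55.8
```

View pics/s36.png

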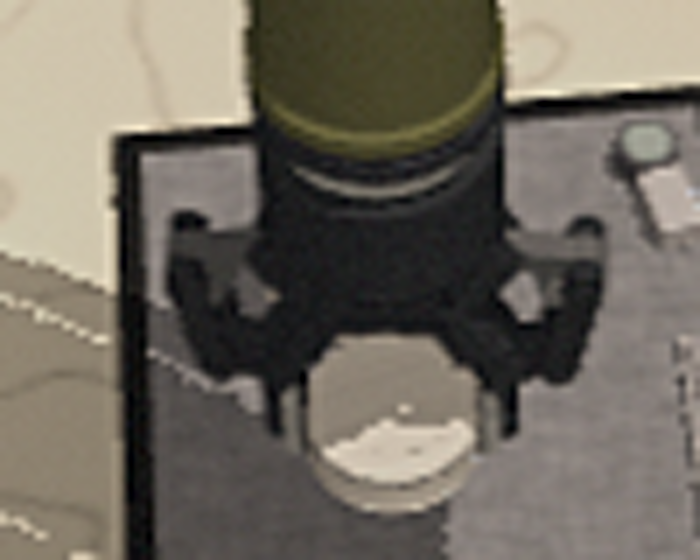

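```bash
python3 - <<'E'
from h import *
print(ray('side',283.3,270.6,6))
s=cv2.imread('pics/side34.png')
r=[overlay(s,p,80.2,0,0,up=0) for p in([484.5,-180,6],[484.5,-182.5,6])]
t=cv2.imread('pics/top35.png')
r2=[overlay(t,p,80.2,0,0,up=0,cam='top') for p in([484.5,-180,6],[484.5,-182.5,6])]
cv2.imwrite('pics/o34.png',cv2.resize(np.vstack([np.hstack(r),np.hstack(r2)]),(600,600)))
go(484.5,-181,120,80.2)
E
```

```text
[ 482.94698384 -178.51274627    6.        ]
shift [ 0.1243 -0.0284 -0.0154] len 0.128 yaw -0.17 head 80.03
```

View pics/o34.png

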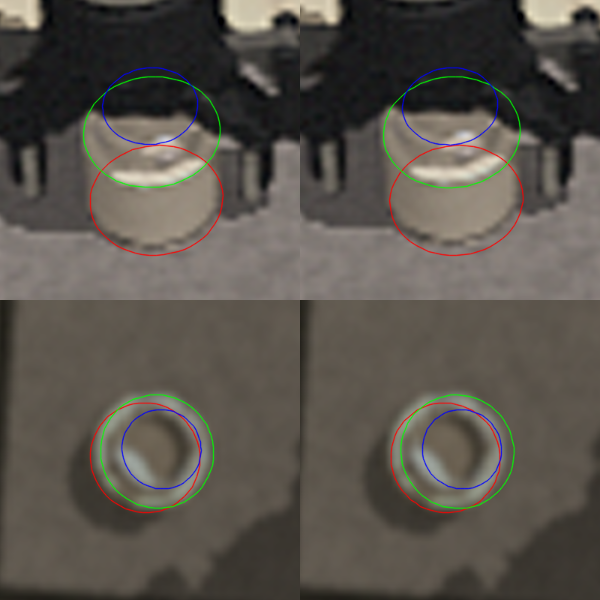

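```bash
python3 -m creep '[[1,0.03,-0.007,-0.01,0],[1,0.06,-0.014,-0.015,0],[1,0.09,-0.021,-0.015,0],[1,0.118,-0.027,-0.015,-0.1],[1,0.126,-0.0285,-0.015,-0.1]]'; python3 -m creep '[[1,0,0,0.003,0],[1,0,0,0.006,0],[1,0,0,0.01,0],[1,0,0,0.012,0],[1,0,0,0.012,0]]'; python3 - <<'E'
from h import *
st();go(484.3,-178.2,80,80.2)
s=snap('side','side37.png')
cv2.imwrite('pics/s37.png',cv2.resize(s[210:290,240:330],None,fx=8,fy=7,interpolation=cv2.INTER_CUBIC))
E
```

```text
time: 28.72
tcp_pos: [480.9, -174.0, 114.9]
ee_rot: [0.765, 0.644, -0.0, -0.002]
wrist_force: [-1.1, 1.0, -1.4]
width: 55.4
time: 29.13
tcp_pos: [482.6, -179.1, 102.4]
ee_rot: [0.766, 0.643, -0.0, -0.001]
wrist_force: [-0.2, 0.0, -1.2]
width: 55.4
{'time': 29.133, 'joints': [-0.437, 0.362, 1.801, -0.0, 0.979, -0.263], 'tcp_pos': [482.594, -179.09, 102.377], 'ee_rot': [0.766, 0.643, -0.0, -0.001], 'wrist_force': [-0.171, 0.025, -1.172], 'ft_torque': [-0.051, 0.031, -0.013], 'width': 55.396}
shift [0.0012 0.0016 0.0224] len 0.022 yaw -0.15 head 80.05
```

View pics/s37.png

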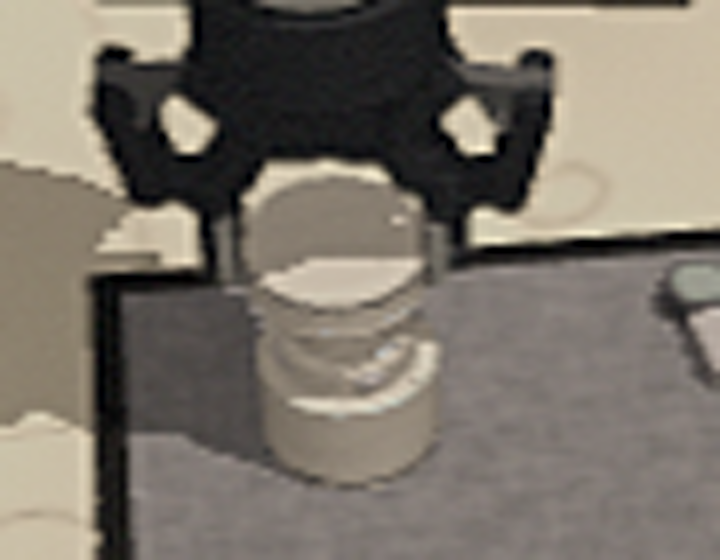

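```bash
python3 - <<'E'
from h import *
f=lambda p:((p[0]-240+.5)*8-.5,(p[1]-210+.5)*7-.5)
x,y,z=482.6,-179.1,102.4
r=np.linspace(0,6.283,73)
def circ(cx,cy,cz,R): 
    q=np.array([f(proj('side',[cx+R*np.cos(a),cy+R*np.sin(a),cz])) for a in r]); return q
for n,c in(('captop',(x,y,z+20.5,29)),('capbot',(x,y,z,29)),('should',(484.3,-178.2,56,29)),('base',(484.3,-178.2,6,29))):
    q=circ(*c);print(n,'u',q[:,0].min().round(),q[:,0].max().round(),'v',q[:,1].min().round(),q[:,1].max().round())
E
```

```text
captop u 239.0 429.0 v 171.0 302.0
capbot u 243.0 430.0 v 207.0 337.0
should u 257.0 439.0 v 283.0 412.0
base u 265.0 442.0 v 363.0 491.0
```

```bash
python3 -m creep '[[1,0.001,0.001,0.008,0],[1,0.002,0.001,0.015,0],[1,0.002,0.001,0.02,0],[1,0.002,0.001,0.023,0],[1,0.002,0.001,0.025,0]]'; python3 -m creep '[[1,0,0,0.001,0],[1,0,0,0.002,0],[1,0,0,0.004,0],[1,0,0,0.006,0],[1,0,0,0.007,0]]'; python3 - <<'E'
from h import *
st();go(484.3,-177.2,70,80.2)
s=snap('side','side38.png')
cv2.imwrite('pics/s38.png',cv2.resize(s[210:290,240:330],None,fx=8,fy=7,interpolation=cv2.INTER_CUBIC))
E
```

```text
time: 29.6
tcp_pos: [483.7, -176.0, 77.4]
ee_rot: [0.765, 0.644, -0.0, -0.001]
wrist_force: [0.9, 0.3, -0.5]
width: 55.6
time: 30.02
tcp_pos: [484.2, -176.3, 71.2]
ee_rot: [0.765, 0.644, 0.0, 0.0]
wrist_force: [-0.2, -0.6, -1.5]
width: 55.5
{'time': 30.017, 'joints': [-0.431, 0.405, 1.835, -0.0, 0.901, -0.259], 'tcp_pos': [484.196, -176.272, 71.223], 'ee_rot': [0.765, 0.644, 0.0, 0.0], 'wrist_force': [-0.161, -0.552, -1.471], 'ft_torque': [-0.009, -0.029, 0.053], 'width': 55.487}
shift [-0.0009  0.0003  0.0012] len 0.002 yaw -0.07 head 80.13
```

View pics/s38.png

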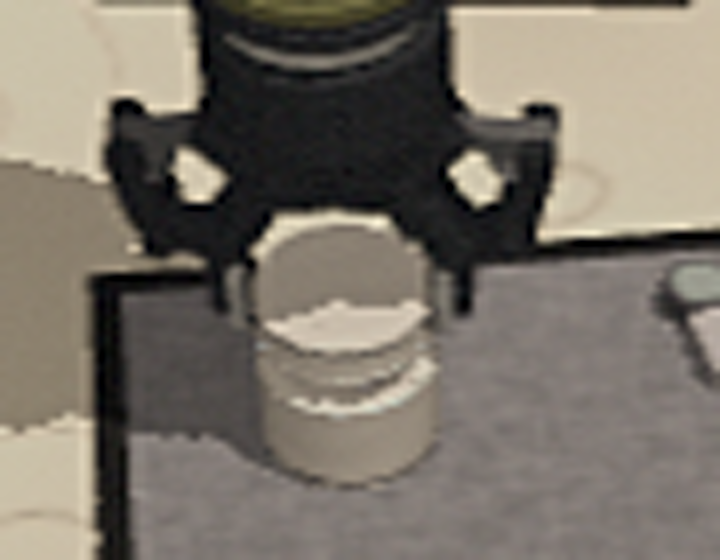

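```bash
python3 -m creep '[[1,-0.001,0,0.001,0],[1,-0.001,0,0.002,0],[1,-0.001,0,0.003,0],[1,-0.001,0,0.004,0],[1,-0.001,0,0.004,0]]'; python3 -m creep '[[1,0,0,0.001,0],[1,0,0,0.001,0],[1,0,0,0.002,0],[1,0,0,0.002,0],[1,0,0,0.002,0]]'
```

```text
time: 30.48
tcp_pos: [483.9, -177.2, 67.1]
ee_rot: [0.765, 0.644, -0.0, -0.0]
wrist_force: [0.5, -0.1, -0.5]
width: 55.6
time: 30.9
tcp_pos: [484.2, -177.5, 65.5]
ee_rot: [0.765, 0.644, 0.0, 0.0]
wrist_force: [-1.1, -0.9, 2.7]
width: 55.8
```

```bash
python3 -m creep '[[1,0,0,0.0005,0],[1,0,0,0.001,0],[1,0,0,0.0015,0],[1,0,0,0.002,0],[1,0,0,0.002,0]]'; python3 -m creep '[[1,0,0,0.0005,0],[1,0,0,0.001,0],[1,0,0,0.0015,0],[1,0,0,0.002,0],[1,0,0,0.002,0]]';python3 -m creep '[[1,0,0,0.0005,0],[1,0,0,0.001,0],[1,0,0,0.0015,0],[1,0,0,0.002,0],[1,0,0,0.002,0]]'
```

```text
time: 31.32
tcp_pos: [484.1, -177.3, 63.4]
ee_rot: [0.765, 0.644, 0.0, 0.0]
wrist_force: [-0.2, -0.1, -0.2]
width: 55.8
time: 31.73
tcp_pos: [483.9, -177.2, 61.0]
ee_rot: [0.765, 0.644, -0.0, -0.0]
wrist_force: [1.1, -0.1, -1.7]
width: 56.0
time: 32.15
tcp_pos: [484.0, -177.2, 59.2]
ee_rot: [0.765, 0.644, -0.0, -0.0]
wrist_force: [0.2, -2.0, -1.3]
width: 55.9
```

```bash
python3 -m creep '[[1,0,0,0.0005,0],[1,0,0,0.001,0],[1,0,0,0.0015,0],[1,0,0,0.002,0],[1,0,0,0.002,0]]'; python3 -m creep '[[1,0,0,0.0005,0],[1,0,0,0.001,0],[1,0,0,0.001,0],[1,0,0,0.001,0],[1,0,0,0.001,0]]'; python3 - <<'E'
from h import *
st()
s=snap('side','side39.png')
cv2.imwrite('pics/s39.png',cv2.resize(s[220:290,250:320],None,fx=8,fy=8,interpolation=cv2.INTER_CUBIC))
E
```

```text
time: 32.57
tcp_pos: [484.2, -177.3, 58.2]
ee_rot: [0.765, 0.644, 0.0, 0.0]
wrist_force: [-1.9, 1.2, 6.7]
width: 55.3
time: 32.98
tcp_pos: [484.2, -177.4, 58.1]
ee_rot: [0.765, 0.644, 0.0, 0.001]
wrist_force: [-2.9, 1.3, 14.8]
width: 55.7
{'time': 32.983, 'joints': [-0.433, 0.423, 1.849, -0.0, 0.868, -0.261], 'tcp_pos': [484.214, -177.368, 58.105], 'ee_rot': [0.765, 0.644, 0.0, 0.001], 'wrist_force': [-2.944, 1.312, 14.837], 'ft_torque': [0.177, 0.542, 0.013], 'width': 55.74}
```

View pics/s39.png

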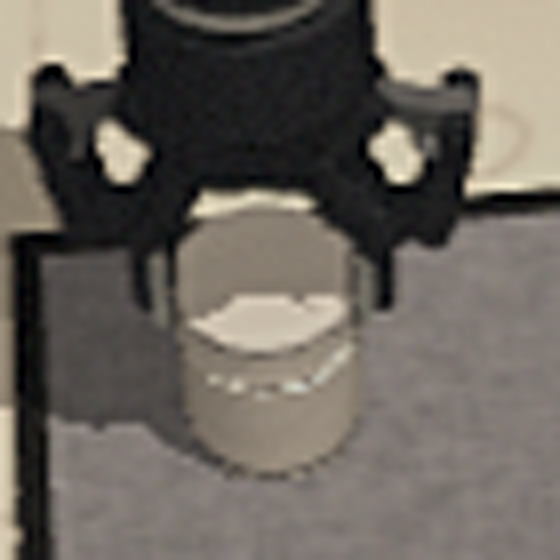

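```bash
python3 -m creep '[[1,0,0,0.0005,0],[1,0,0,0.001,0],[1,0,0,0.001,0],[1,0,0,0.001,0],[1,0,0,0.001,0]]'; python3 -m creep '[[1,0,0,0,0],[1,0,0,0,0],[1,0,0,0,0],[1,0,0,0,0],[1,0,0,0,0]]'; python3 - <<'E'
from h import *
st()
s=snap('side','side40.png')
tcp=read_state()['tcp_pos']
cv2.imwrite('pics/o40.png',np.hstack([overlay(s,[484.2,-177.5,6],80.2,0,0,up=0),cv2.resize(s[130:220,235:325],(400,400),interpolation=cv2.INTER_CUBIC)]))
t=snap('top','top40.png')
cv2.imwrite('pics/t40.png',cv2.resize(t[175:295,200:450],None,fx=3.2,fy=3.2,interpolation=cv2.INTER_CUBIC))
E
```

```text
time: 33.45
tcp_pos: [484.2, -177.4, 58.0]
ee_rot: [0.765, 0.644, 0.0, 0.001]
wrist_force: [-4.8, 1.7, 22.1]
width: 55.8
time: 33.87
tcp_pos: [484.2, -177.4, 58.0]
ee_rot: [0.765, 0.644, 0.0, 0.001]
wrist_force: [-5.4, 1.6, 21.7]
width: 55.4
{'time': 33.867, 'joints': [-0.433, 0.423, 1.849, -0.0, 0.867, -0.261], 'tcp_pos': [484.206, -177.355, 58.032], 'ee_rot': [0.765, 0.644, 0.0, 0.001], 'wrist_force': [-5.351, 1.639, 21.745], 'ft_torque': [0.336, 0.819, -0.012], 'width': 55.358}
```

View pics/o40.png

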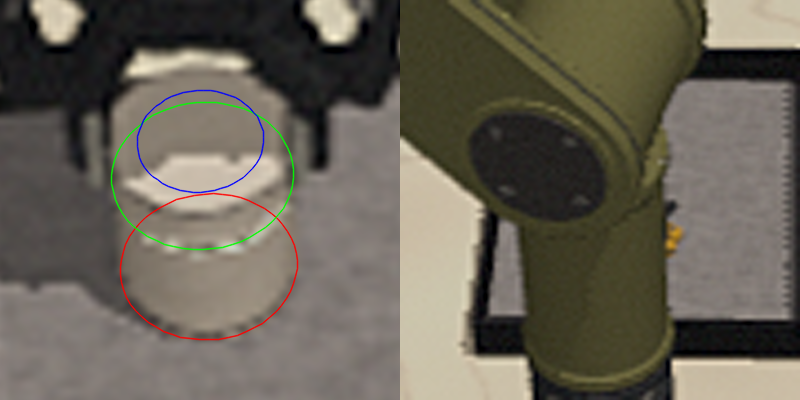

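View pics/t40.png

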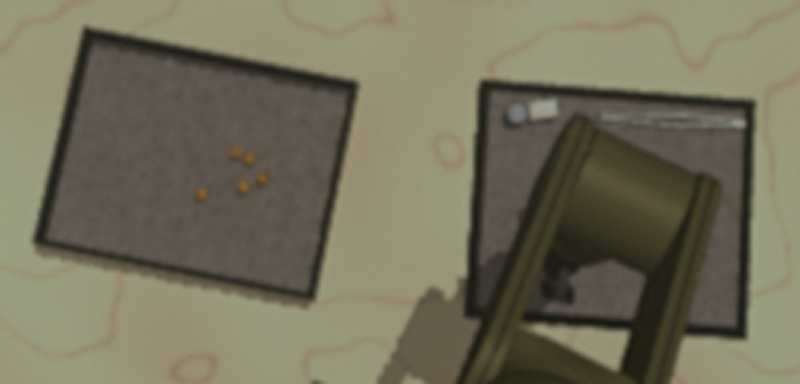

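```bash
python3 - <<'E'
from h import *
s=cv2.imread('pics/side40.png');b=cv2.resize(s,None,fx=8,fy=8,interpolation=cv2.INTER_CUBIC)
for dz,c in((0,(0,0,255)),(6.5,(255,0,0))):
  for z in(58,78.5):
    p=np.array([proj('side',[484.2+29*np.cos(q),-177.4+29*np.sin(q),z+dz]) for q in np.linspace(0,6.283,60)])
    cv2.polylines(b,[np.round((p+.5)*8-.5).astype(int)],True,c,1,cv2.LINE_AA)
cv2.imwrite('pics/o41.png',b[1850:2300,2050:2500])
E
```

```text
(no output)
```

View pics/o41.png

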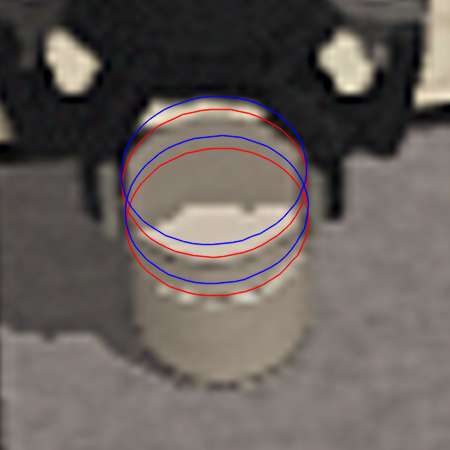

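```bash
python3 - <<'E'
from h import *
print(arm.close_job()); st()
E
```

```text
the job is handed in; nothing more can be done
None
the job is handed in; nothing more can be done
```

I handed the job in at about 34 s. All five charms are in the tray, and the empty canister is upright on the pad. The cap is on and home, with the gripper still holding it and pressing down at about 22 N.

The tool can't tilt, so I pivoted the canister in the jaws against the tray wall to pour. I laid it on the pad once to regrip, levered it back up against the wall, pressed it down on the pad and released it to stand.

**Last checks:**
- **Charms:** the top picture shows all five in the tray.
- **Cap:** it hit a hard stop with the TCP at 58.0 mm, against 58.2 mm predicted for home. The outline of a fully home cap also matches the side picture.
- **Other items:** the loupe and tweezers lie where they were. I did not check the ring box, bangle and calculator again, but the arm never worked near them.

**Did not fully agree:**
- **Click force:** I never saw the 10 to 14 N click peak. The readings went from 2.7 N to nearly zero at that height, probably because I only read the force at the end of each move. That the cap clicked rests on the drop in force, the hard stop and the picture.
- **Canister slip:** it slid about 17 mm along its axis in the grip while pouring, which is why I regripped it.
- **Camera positions:** the two cameras disagreed by 1 to 6 mm on where the canister stood, and I used a compromise.

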